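Hang the dead weight from the loading rail

TASK

Set up the load check: take the steel S-hook off its low wooden stand and hang it by its upper curl over the steel rail of the green loading frame, and let go of it. Then hang the bigger of the two dead weights by its eye in the hook's lower curl, so that it hangs free above the bench. Leave the smaller weight where it stands.

Things in the scene. Friction and masses are not known exactly. Their poses are not given: they have to be found in the camera images.
- rail_top (a point): Middle of the rail's top edge, 200 mm above the bench. Rail: flat steel bar on edge, fixed, 10 mm thick (x), 50 mm deep (z up), 306 mm free along y between two green 24 mm square posts as high as the rail, on feet 110 x 60 x 10 mm. Its -x side faces the robot.
- s_hook: S-hook of flat bar 16 wide (y), 10 thick, bent in its x-z plane, z up, 0.3 kg. Origin: underside of the upper curl's crown; it opens down: shank x -17.5 to -7.5 mm to z -44; leg inside at x 7.5 to z -16, then flaring to x 29, z -38. Grip tab on the crown: x -9 to 11, 12 mm thick in y, z 10 to 48. Starts over a wooden board 13 mm thick, 70 wide (y), top at 90 mm, base 12 mm high.
- hook_seat (a point): Where an eye rests in the S-hook's lower curl: upper side of its bottom bar, at x -47, z -50 mm from the hook's origin, axes as the hook's. The curl opens upward on the hook's -x side: tip at x -75, its top at z -33; flat bottom x -54 to -40; lowest point z -60. Hung on the rail, the hook may lean up to 8 degrees, lower end towards the rail.
- big_weight: Bigger dead weight, 0.6 to 0.9 kg: dark steel cylinder 60 mm across, 45 tall; origin: centre of underside, z up. On it an upright steel eye in its y-z plane: opening 44 wide (y), z 45 to 95, through along x; 60 wide overall, 12 mm round top bar. On the bar's middle a grip stem 18 (x) by 12 (y) mm, z 107 to 186: grip across y near its top.
- big_weight_eye (a point): Bigger weight: middle of the underside of the eye's top bar, which rests in the hook, 95 mm above the weight's underside. Axes as the weight's.
- small_weight: Smaller dead weight, to be left alone: dark steel cylinder 40 mm across and 28 tall, with the same eye and a shorter stem, 149 mm tall in all. Origin: centre of its underside, z up.
Things that resemble listed ones, but are neither listed nor needed, are in the scene too. Of the things shaped like the s_hook, the bare steel one is meant.

How it is judged:
By the outcome, as a careful person would: the job done as asked, in the order asked, and still so for the second after the job is handed in, with the robot touching nothing.
It also fails if it takes over 54 s, if anything falls off the work surface, if the arm or the gripper's body presses on something with over 40 N, if the wrist force passes 120 N, or if a joint passes its speed limit or range.

ROBOT

A 6-joint arm with a two-finger parallel gripper is mounted at the origin on the work surface. World frame = base frame: x ahead of the robot, y to its left, z up, the work surface at z = 0. Lengths are in m, angles in rad, forces in N, time in s.
With the tool pointing down it reaches from about 0.375 to 0.975 m from the base axis. Payload 3.8 kg.
Tool frame: the origin (TCP) lies at the very end of the fingers, on their centre line; the grasp point (between the pads) lies 19 mm behind it; z points along the fingers, y is the direction in which the jaws open and shut (so a half turn about z gives the same grasp; the last joint's range is limited). The gripper opens to 85 mm and grips with 20 to 120 N. Pads are 22 mm wide; open, the fingers measure 114 mm over their backs; the gripper's body (76 mm by 85 mm) begins 54 mm behind the grasp point. The pads swing forward as they close: fully open they stand 13 mm farther back than shut.
Start: joints at [1.225, 0.264, 1.604, -0, 1.274, -0.037], TCP at [0.205, 0.643, 0.231] pointing down, gripper open.
Joint ranges: [-2.63, 2.63], [-0.94, 2.18], [0.31, 2.57], [-1.31, 4.45], [0, 2.66], [-2.55, 2.55]. Speed limits (rad/s): [2.57, 2.57, 3.14, 3.14, 3.14, 3.14].

INTERFACE

Orientations are given as a rotation vector (axis times angle).
In Python, from workcell import bot, viewer, finish_job gives the robot as it stands.
- The arm moves only by the tool servo_tool, never from a script. Its argument "plan" is a list that holds one entry, the list of rows, each a list of 6 numbers: the shift along the tool's x, y, z in cm, then the turn, a rotation vector about the tool's x, y, z in degrees. A call has 1 to 20 rows; each row is the pose to reach, as a shift and turn from the pose measured when the call began, along the tool's axes at that moment; what a row does not reach only later rows make up. A row lasts 1/12 s, in which the tool goes at most 41.7 mm and 7.16 degrees, less where a joint would pass 70% of its speed; a pose out of reach is approached as far as the arm can. A call with a gripper value outside its range is refused whole. "claw" is the finger opening in cm, from 0 to 8.54, set as the call begins (left out, the last holds). The fingers move at their own pace and stop on an object; "grip_force" is the grip in N (left out, the last holds). Time passes only in rows, so rows that repeat a pose let the fingers close. It gives the time, the measured TCP pose, the force and the opening at its end, in the units of the state.
- bot.read_state(): the state, without advancing time (a new reading comes with each control period).
- viewer.read_camera(name): name is "scene" or "side" or "wrist"; returns a dict with "color" (400x640x3 uint8, red, green, blue), "fx", "fy", "cx", "cy" (pixels), "eye" and "rotation" of the camera in the world; the wrist camera has in their place "T_tool_cam" (4x4, takes a point from camera to tool coordinates, whose origin is the TCP and whose axes are the flange's). Camera axes: x right, y down, z forward; pixel columns grow to the right and rows downward; lengths in m; the calibration is good to about 2 mm. A picture is of the moment at which its call begins: read the wrist's pose just before it. There is no depth.
- finish_job(): hands the job in, once; it reports no verdict.
The state is a dict: "time": time; "q": joint angles; "joint_vel": joint speeds; "joint_torque": joint torques, N m; "tool_pos": TCP position; "tcp_rot": TCP orientation; "wrist_force": force on the tool from outside, world axes, zero at the start; "torque": the same for the moment, N m; "width": opening from 0.0 (shut) to 1.0 (fully open).
Only numpy, scipy, OpenCV 4.12 (cv2) and the standard library are available. Lean on these libraries where they do the work, as an engineer would, in place of code of your own. Each camera call takes 0.05 s, during which the arm holds its last target.

## Working session

There is one attempt and no reset: what is moved stays moved. The work goes in short steps, Python scripts to look and compute and a tool call to move; the robot and the scene stay as the last step left them, time stands still between calls to the robot, and variables do not carry over. Pictures are saved under pics/ and viewed, and the job is handed in when it is done.

Besides the shell and the picture viewer there is one more tool, called after "Request:" as a command line: name --argument value ..., lists and objects as JSON in quotes. servo_tool: Moves the arm, as the interface text tells. Its arguments: {"type":"object","properties":{"plan":{"type":"array"},"claw":{"type":"number"},"grip_force":{"type":"number"}},"required":["plan"]}

```bash
mkdir -p pics
cat > h.py <<'E'
import numpy as np, cv2
from scipy.spatial.transform import Rotation as R
from workcell import bot, viewer, finish_job
def snap(name,fn):
    s=bot.read_state(); c=viewer.read_camera(name)
    cv2.imwrite('pics/'+fn+'.png',c['color'][:,:,::-1])
    d={k:np.array(v).tolist() for k,v in c.items() if k!='color'}
    if name=='wrist':
        T=np.eye(4);T[:3,:3]=R.from_rotvec(s['tcp_rot']).as_matrix();T[:3,3]=s['tool_pos']
        M=T@np.array(c['T_tool_cam']); d['eye']=M[:3,3].tolist(); d['rotation']=M[:3,:3].tolist()
    import json; json.dump(d,open('pics/'+fn+'.json','w')); return c
def cam(fn):
    import json; return json.load(open('pics/'+fn+'.json'))
def ray(fn,u,v):
    d=cam(fn); r=np.array(d['rotation'])@np.array([(u-d['cx'])/d['fx'],(v-d['cy'])/d['fy'],1]); return np.array(d['eye']),r
def onz(fn,u,v,z):
    e,r=ray(fn,u,v); return e+r*(z-e[2])/r[2]
def proj(fn,p):
    d=cam(fn); q=np.array(d['rotation']).T@(np.array(p)-d['eye']); return np.array([d['fx']*q[0]/q[2]+d['cx'],d['fy']*q[1]/q[2]+d['cy']])
def tri(*obs):
    A=np.zeros((3,3));b=np.zeros(3)
    for o in obs:
        e,r=ray(*o); r=r/np.linalg.norm(r); P=np.eye(3)-np.outer(r,r); A+=P;b+=P@e
    x=np.linalg.solve(A,b); return x,[float(np.linalg.norm(proj(o[0],x)-o[1:])) for o in obs]
def crop(fn,x0,y0,x1,y1,k,out):
    im=cv2.imread('pics/'+fn+'.png')[y0:y1,x0:x1]; cv2.imwrite('pics/'+out+'.png',cv2.resize(im,None,fx=k,fy=k,interpolation=cv2.INTER_CUBIC))
E
python3 - <<'E'
from h import *
for n in ['scene','side','wrist']:
    c=snap(n,n+'0'); d=cam(n+'0'); print(n,d['fx'],d['cx'],d['cy'],np.round(d['eye'],3),np.round(d['rotation'],2).tolist())
print(bot.read_state())
E
```

```text
scene 415.00367485337864 313.94920556667614 195.57094291908325 [1.082 0.591 1.11 ] [-1.08, -2.54, 0.87]
side 375.36293249456986 323.0355244601649 201.6477476878762 [0.449 0.7   0.826] [-0.2, 2.86, -1.14]
wrist 354.22016323658056 323.82805259924146 199.9230576789922 [0.127 0.667 0.372] [[0.3, 0.9, 0.3], [0.95, -0.29, -0.1], [-0.0, 0.32, -0.95]]
{'time': 0.15, 'q': array([ 1.22511169e+00,  2.64619114e-01,  1.60504631e+00, -1.25512652e-05,
        1.27370378e+00, -3.69042044e-02]), 'joint_vel': array([-6.72682374e-04, -3.27116161e-03, -2.93979404e-03,  4.77156999e-06,
        4.17821820e-04,  1.29417745e-03]), 'joint_torque': array([ 1.76582711e-03, -5.15907884e+01, -3.67962384e+01, -1.36573822e-04,
        7.95820932e-03, -3.44427940e-05]), 'tool_pos': array([0.20494884, 0.64254538, 0.2302293 ]), 'tcp_rot': array([-4.83050543e-01, -3.10390252e+00,  2.74298509e-03]), 'wrist_force': array([ 0.74034432,  0.20351764, -0.0665882 ]), 'torque': array([-0.034626  , -0.00403836, -0.01775965]), 'width': 1.00216318776778}
```

View pics/scene0.png

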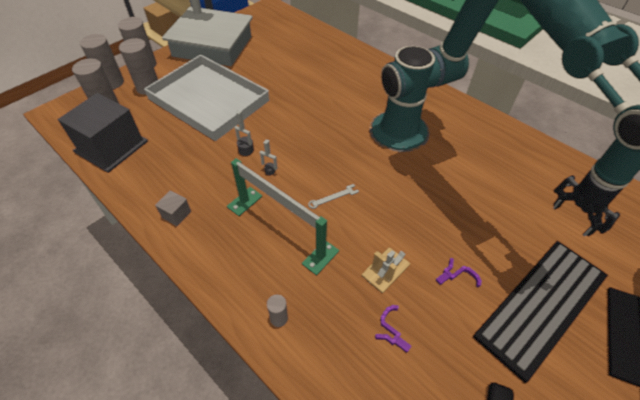

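View pics/side0.png

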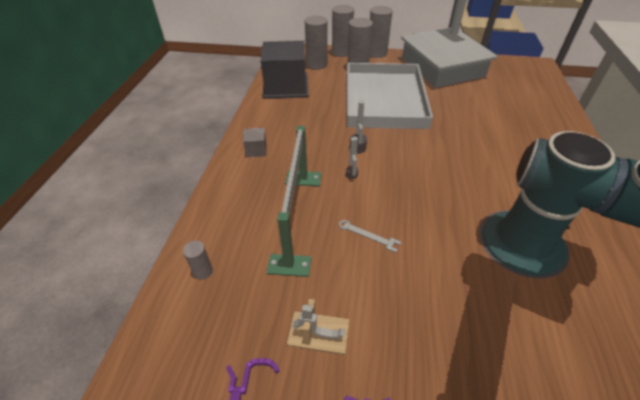

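View pics/wrist0.png

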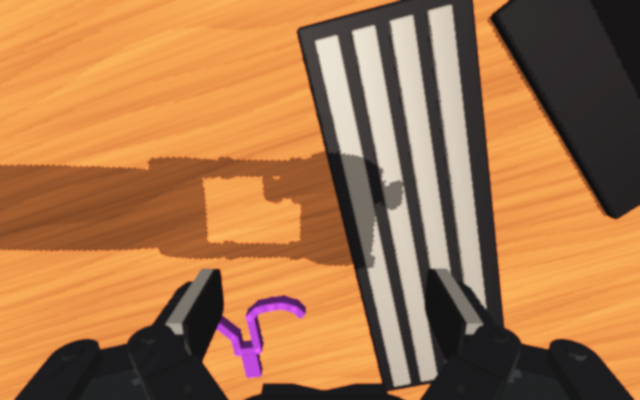

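Run:
```python
import re
s=open('h.py').read()
s=s.replace("    import json; json.dump(d,","    else: d['rotation']=(R.from_rotvec(d['rotation']).as_matrix() if np.size(d['rotation'])==3 else np.array(d['rotation'])).tolist()\n    import json; json.dump(d,")
open('h.py','w').write(s)
from h import *
import json
for f in ['scene0','side0']:
    d=cam(f); d['rotation']=R.from_rotvec(d['rotation']).as_matrix().tolist(); json.dump(d,open('pics/'+f+'.json','w')); print(np.round(d['rotation'],2).tolist())
crop('scene0',340,230,430,300,8,'c1')
crop('side0',270,285,370,360,8,'c2')
crop('scene0',215,100,345,280,4,'c3') if 0 else crop('scene0',215,100,345,190,6,'c3')
crop('side0',330,90,430,190,6,'c4')
```

```text
[[-0.7, 0.57, -0.44], [0.72, 0.55, -0.43], [-0.0, -0.62, -0.79]]
[[-0.99, -0.1, 0.1], [-0.14, 0.72, -0.68], [-0.0, -0.69, -0.73]]
```

View pics/c1.png

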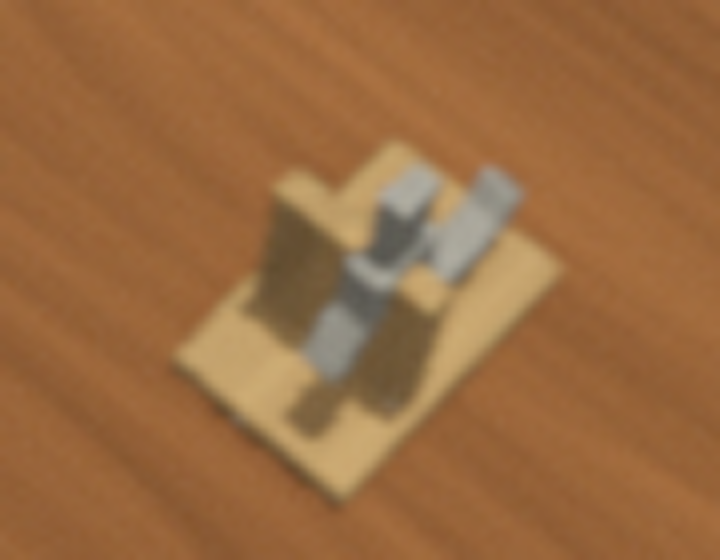

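View pics/c2.png

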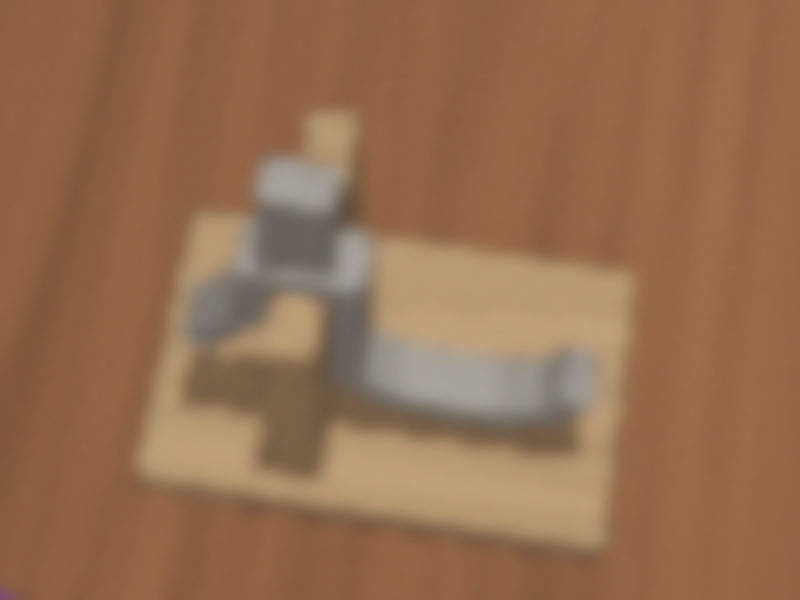

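View pics/c3.png

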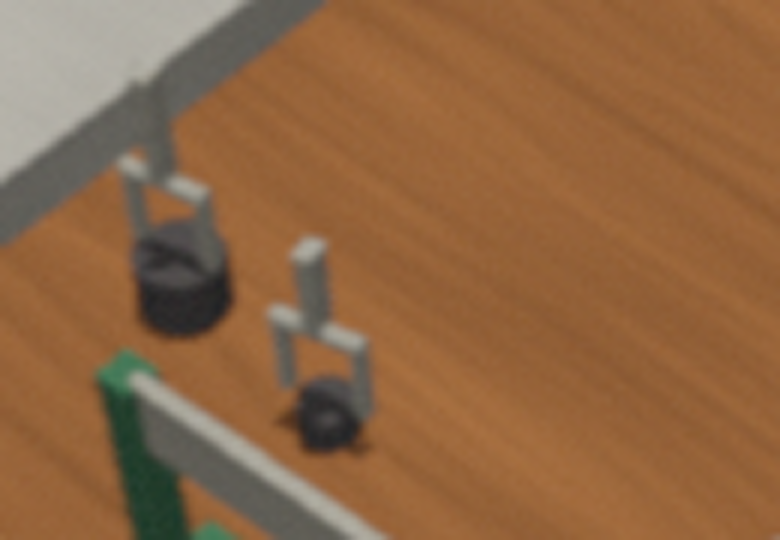

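View pics/c4.png

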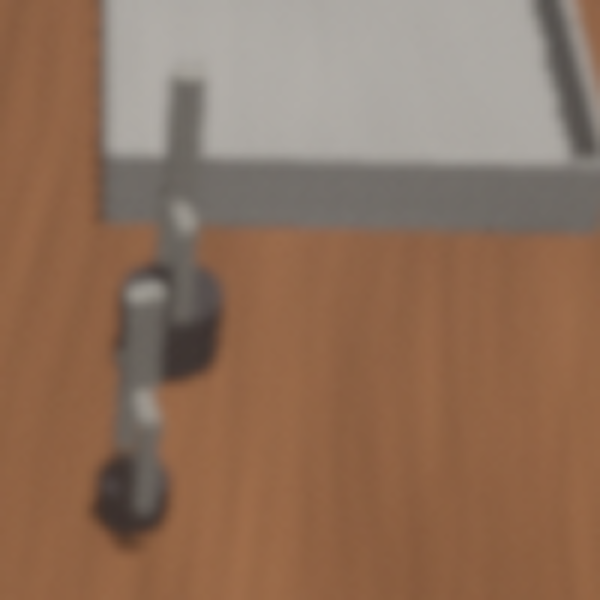

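```bash
python3 - <<'E'
from h import *
def c1(x,y): return ('scene0',340+x/8,230+y/8)
def c2(x,y): return ('side0',270+x/8,285+y/8)
def c3(x,y): return ('scene0',215+x/6,100+y/6)
def c4(x,y): return ('side0',330+x/6,90+y/6)
p=lambda n,x:print(n,np.round(x[0],4),np.round(x[1],1))
p('tabtop',tri(c1(412,190),c2(298,183)))
print('tab onz',onz(*c1(412,188),.138),onz(*c2(300,180),.138))
print('base corners z12 scene',[np.round(onz(*c1(*q),.012)[:2],4) for q in [(175,358),(340,500),(562,268),(398,140)]])
print('base corners z12 side',[np.round(onz(*c2(*q),.012)[:2],4) for q in [(137,470),(605,548),(632,272),(195,212)]])
print('boardtop ends scene z90',[np.round(onz(*c1(*q),.09)[:2],4) for q in [(295,178),(425,290)]])
print('tip', [onz(*c1(500,185),.057),onz(*c2(575,362),.057)])
# weights
p('bigstem',tri(c3(150,85),c4(188,75)))
print(onz(*c3(150,85),.186),onz(*c4(188,75),.186))
p('smallstem',tri(c3(310,247),c4(146,292)))
print('big eye bar ends z~107',[onz(*c3(*q),.107) for q in [(130,160),(200,192)]])
print('small eye bar ends',[onz(*c3(*q),.090) for q in [(280,312),(357,343)]])
print('small stem',onz(*c3(310,247),.149))
E
python3 - <<'E'
from h import *
crop('scene0',220,150,345,275,6,'c5')
crop('side0',260,120,340,280,4,'c6')
E
```

```text
tabtop [0.5346 0.3477 0.1336] [0.1 0.1]
tab onz [0.53652828 0.34852395 0.138     ] [0.53359658 0.34887861 0.138     ]
base corners z12 scene [array([0.5824, 0.2984]), array([0.5844, 0.3762]), array([0.4542, 0.378 ]), array([0.4527, 0.3004])]
base corners z12 side [array([0.5787, 0.3762]), array([0.4492, 0.3793]), array([0.4496, 0.2995]), array([0.5778, 0.2989])]
boardtop ends scene z90 [array([0.5349, 0.3045]), array([0.5385, 0.3643])]
tip [array([0.46786641, 0.35049427, 0.057     ]), array([0.46213826, 0.34910528, 0.057     ])]
bigstem [ 0.4819 -0.3402  0.1788] [1.1 1.2]
[ 0.48994596 -0.32837868  0.186     ] [ 0.48003525 -0.3350219   0.186     ]
smallstem [ 0.4881 -0.2033  0.1446] [0.1 0.1]
big eye bar ends z~107 [array([ 0.4897668 , -0.36443181,  0.107     ]), array([ 0.47886235, -0.31411283,  0.107     ])]
small eye bar ends [array([ 0.50088708, -0.22196889,  0.09      ]), array([ 0.48690006, -0.17290261,  0.09      ])]
small stem [ 0.49064384 -0.19991832  0.149     ]
```

View pics/c5.png

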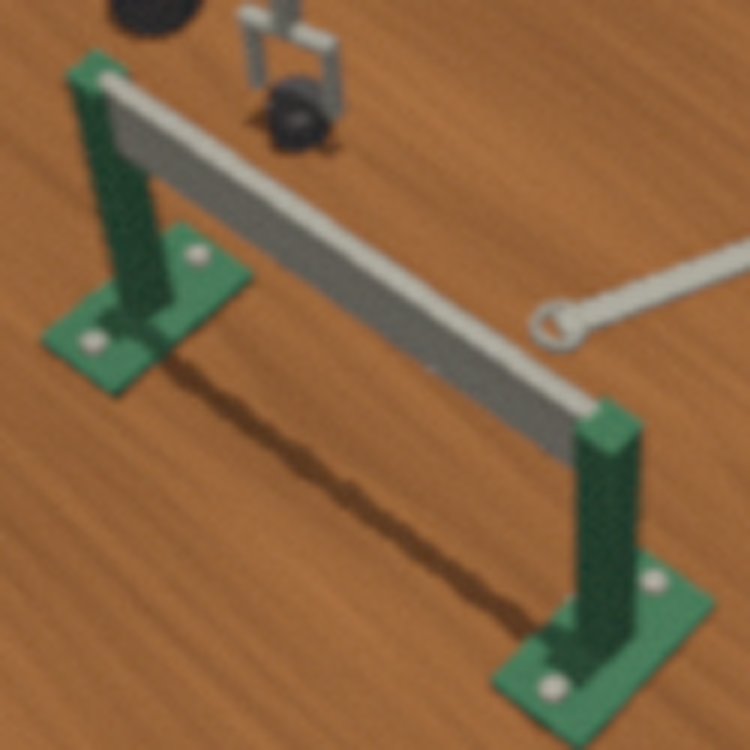

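View pics/c6.png

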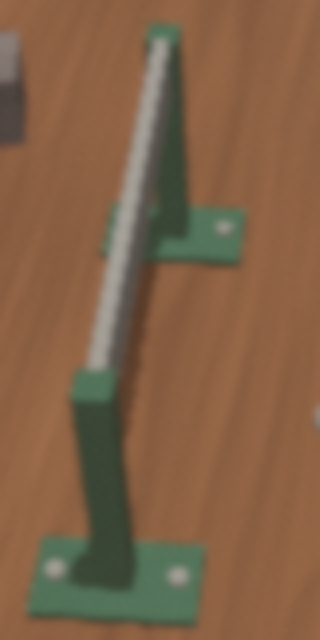

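Run:
```python
from h import *
def c5(x,y): return ('scene0',220+x/6,150+y/6)
def c6(x,y): return ('side0',260+x/4,120+y/4)
print('scene posts',[np.round(onz(*c5(*q),.2),4) for q in [(98,72),(607,425),(110,80),(592,408)]])
print('side posts',[np.round(onz(*c6(*q),.2),4) for q in [(164,34),(95,385),(162,42),(98,366)]])
print('tri',tri(c5(98,72),c6(164,34)),tri(c5(607,425),c6(95,385)))
```

```text
scene posts [array([ 0.6431, -0.1576,  0.2   ]), array([0.6218, 0.169 , 0.2   ]), array([ 0.6424, -0.1492,  0.2   ]), array([0.6198, 0.1579, 0.2   ])]
side posts [array([ 0.6374, -0.1556,  0.2   ]), array([0.6155, 0.1717, 0.2   ]), array([ 0.6371, -0.1461,  0.2   ]), array([0.6169, 0.1576, 0.2   ])]
tri (array([ 0.63951923, -0.16366039,  0.19346034]), [0.19029651760984892, 0.20129847285796604]) (array([0.61764884, 0.16518563, 0.19206597]), [0.06181902888167468, 0.07394747862474584])
```

```bash
cat >> h.py <<'E'
def mv(p,yaw=0.):
    s=bot.read_state(); R0=R.from_rotvec(s['tcp_rot'])
    Rt=R.from_euler('z',yaw,degrees=True)*R.from_matrix(np.diag([-1.,1,-1]))
    sh=R0.inv().apply(np.array(p)-s['tool_pos'])*100
    rv=np.degrees((R0.inv()*Rt).as_rotvec())
    print('shift cm',np.round(sh,2),'rot',np.round(rv,2),'|',np.linalg.norm(sh).round(1))
def st():
    s=bot.read_state(); R0=R.from_rotvec(s['tcp_rot']).as_matrix()
    print('t',round(s['time'],2),'p',np.round(s['tool_pos'],4),'yaw',np.degrees(np.arctan2(-R0[0,1],R0[1,1])).round(2),'zax',np.round(R0[:,2],3),'F',np.round(s['wrist_force'],1),'w',round(float(s['width'])*85,1),'q',np.round(s['q'],2))
E
python3 - <<'E'
from h import *
mv([.50,.348,.28],0)
E
```

```text
shift cm [-37.06 -19.1   -4.95] rot [ -0.1   -0.02 -17.69] | 42.0
```

Request:
servo_tool --plan '[[[-2,-1,-4,0,0,0],[-5,-2.6,-5,0,0,-4],[-9,-4.6,-5,0,0,-9],[-13,-6.7,-5,0,0,-14],[-17,-8.8,-5,0,0,-17.7],[-21,-10.8,-5,0,0,-17.7],[-25,-12.9,-5,0,0,-17.7],[-29,-15,-5,0,0,-17.7],[-33,-17,-5,0,0,-17.7],[-35.5,-18.3,-5,0,0,-17.7],[-37.1,-19.1,-5,0,0,-17.7],[-37.1,-19.1,-5,0,0,-17.7],[-37.1,-19.1,-5,0,0,-17.7]]]'

```text
time: 1.23
tool_pos: [0.5012, 0.3465, 0.28]
tcp_rot: [-0.005, -3.14, 0.003]
wrist_force: [-0.7, -1.2, -0.3]
width: 1.002
```

Run:
```python
from h import *
st(); snap('wrist','w1'); st()
```

```text
t 1.23 p [0.5012 0.3465 0.28  ] yaw -0.19 zax [-0.002 -0.002 -1.   ] F [-0.7 -1.2 -0.3] w 85.2 q [ 0.56  0.12  1.69 -0.    1.34 -1.  ]
t 1.28 p [0.5004 0.3475 0.2801] yaw -0.09 zax [-0.002 -0.002 -1.   ] F [ 0.6  0.1 -0. ] w 84.8 q [ 0.57  0.12  1.69 -0.    1.34 -1.  ]
```

View pics/w1.png

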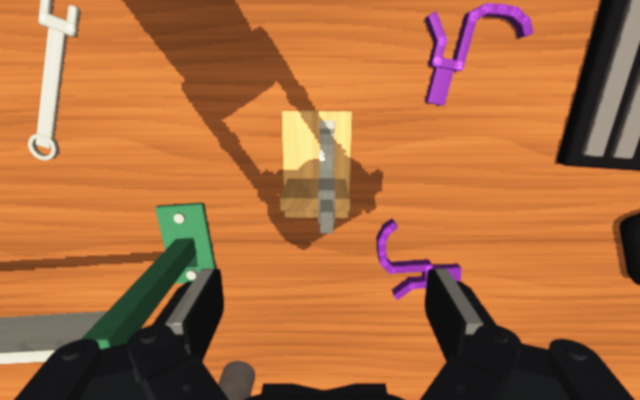

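Run:
```python
from h import *
crop('w1',270,100,370,240,5,'c7')
```

```text
(no output)
```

View pics/c7.png

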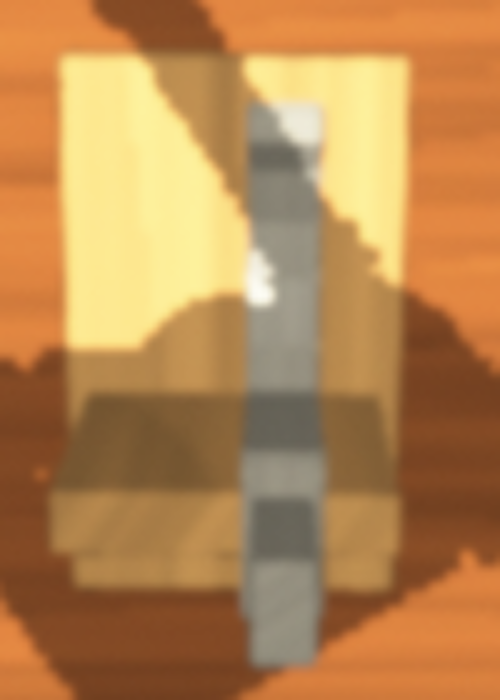

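Run:
```python
from h import *
f=lambda x,y,z:np.round(onz('w1',270+x/5,100+y/5,z),4)
print('tab',f(283,611,.138),[f(*q,.138) for q in [(250,560),(317,558),(315,662),(250,664)]])
print('board top corners',[f(*q,.09) for q in [(50,490),(402,490),(402,553),(50,553)]])
print('hook tip',f(286,104,.057), 'crown',[f(x,455,.1) for x in (245,325)])
print('base back',f(60,55,.012),f(410,55,.012))
```

```text
tab [0.5356 0.3478 0.138 ] [array([0.5262, 0.3422, 0.138 ]), array([0.5258, 0.3536, 0.138 ]), array([0.5452, 0.3534, 0.138 ]), array([0.5456, 0.342 , 0.138 ])]
board top corners [array([0.5293, 0.302 , 0.09  ]), array([0.5294, 0.3716, 0.09  ]), array([0.5427, 0.3718, 0.09  ]), array([0.5426, 0.3014, 0.09  ])]
hook tip [0.458  0.3489 0.057 ] crown [array([0.5191, 0.3408, 0.1   ]), array([0.5191, 0.356 , 0.1   ])]
base back [0.4517 0.2982 0.012 ] [0.452  0.3771 0.012 ]
```

Run:
```python
from h import *
mv([.5356,.3478,.20],-.5); mv([.5356,.3478,.107],-.5)
```

```text
shift cm [-3.54  0.05  8.  ] rot [-0.09 -0.1   0.41] | 8.7
shift cm [-3.55  0.06 17.3 ] rot [-0.09 -0.1   0.41] | 17.7
```

Request:
servo_tool --plan '[[[-2,0,3,0,0,0.4],[-3.5,0,6,-0.1,-0.1,0.4],[-3.55,0,9,-0.1,-0.1,0.4],[-3.55,0.05,11.5,-0.1,-0.1,0.4],[-3.55,0.05,13.5,-0.1,-0.1,0.4],[-3.55,0.05,15,-0.1,-0.1,0.4],[-3.55,0.05,16.5,-0.1,-0.1,0.4],[-3.55,0.05,17.3,-0.1,-0.1,0.4],[-3.55,0.05,17.3,-0.1,-0.1,0.4],[-3.55,0.05,17.3,-0.1,-0.1,0.4]]]' --claw 5

```text
time: 2.12
tool_pos: [0.5347, 0.3484, 0.1068]
tcp_rot: [-0.011, -3.141, 0.0]
wrist_force: [-0.1, -0.2, -0.5]
width: 0.586
```

Run:
```python
from h import *
st(); snap('wrist','w2')
```

```text
t 2.12 p [0.5347 0.3484 0.1068] yaw -0.41 zax [-0.001 -0.    -1.   ] F [-0.1 -0.2 -0.5] w 49.8 q [ 0.54  0.3   1.8   0.    1.04 -1.03]
```

View pics/w2.png

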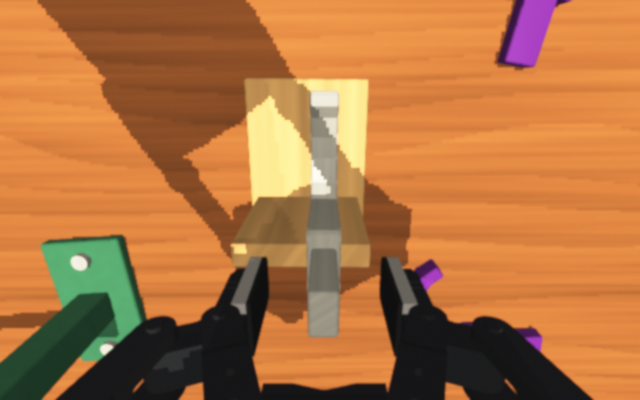

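The steel hook's tab (about 324,310) sits centred between the pads. Closing.

Request:
servo_tool --plan '[[[0,0,0,0,0,0],[0,0,0,0,0,0],[0,0,0,0,0,0],[0,0,0,0,0,0],[0,0,0,0,0,0],[0,0,0,0,0,0]]]' --claw 0 --grip_force 60

```text
time: 2.67
tool_pos: [0.5362, 0.3488, 0.1093]
tcp_rot: [0.012, 3.139, 0.002]
wrist_force: [-1.3, -2.0, 5.8]
width: 0.126
```

Run:
```python
from h import *
st()
```

```text
t 2.67 p [0.5362 0.3488 0.1093] yaw -0.44 zax [ 0.002  0.002 -1.   ] F [-1.3 -2.   5.8] w 10.7 q [ 0.54  0.29  1.8   0.    1.04 -1.03]
```

Request:
servo_tool --plan '[[[0,0,-0.5,0,0,0],[0,0,-1.5,0,0,0],[0,0,-3,0,0,0],[0,0,-5,0,0,0],[0,0,-7.5,0,0,0],[0,0,-10,0,0,0],[0,0,-13,0,0,0],[0,0,-16,0,0,0],[0,0,-19,0,0,0],[0,0,-22,0,0,0],[0,0,-22,0,0,0],[0,0,-22,0,0,0]]]'

```text
time: 3.67
tool_pos: [0.5366, 0.3491, 0.3322]
tcp_rot: [0.012, 3.135, 0.007]
wrist_force: [-0.3, 0.7, -3.4]
width: 0.132
```

Run:
```python
from h import *
st(); mv([.56,.01,.335],3.76)
```

```text
t 3.67 p [0.5366 0.3491 0.3322] yaw -0.44 zax [ 0.007  0.004 -1.   ] F [-0.3  0.7 -3.4] w 11.2 q [ 0.54  0.15  1.56  0.    1.43 -1.03]
shift cm [ -2.6  -33.88  -0.41] rot [ 0.23  0.4  -4.2 ] | 34.0
```

Request:
servo_tool --plan '[[[0,-1.5,0,0,0,-1],[-0.5,-4,0,0,0,-2],[-1,-7,0,0,0,-3],[-1.5,-10.5,0,0.1,0.2,-4],[-2,-14,0,0.2,0.4,-4.2],[-2.6,-17.5,-0.4,0.2,0.4,-4.2],[-2.6,-21,-0.4,0.2,0.4,-4.2],[-2.6,-24.5,-0.4,0.2,0.4,-4.2],[-2.6,-28,-0.4,0.2,0.4,-4.2],[-2.6,-31,-0.4,0.2,0.4,-4.2],[-2.6,-33,-0.4,0.2,0.4,-4.2],[-2.6,-33.9,-0.4,0.2,0.4,-4.2],[-2.6,-33.9,-0.4,0.2,0.4,-4.2],[-2.6,-33.9,-0.4,0.2,0.4,-4.2],[-2.6,-33.9,-0.4,0.2,0.4,-4.2]]]'

```text
time: 4.92
tool_pos: [0.5596, 0.0111, 0.3339]
tcp_rot: [0.104, -3.138, -0.003]
wrist_force: [0.1, 0.2, -2.3]
width: 0.126
```

Run:
```python
from h import *
st(); snap('wrist','w3'); snap('side','s3'); crop('s3',230,60,430,260,3,'s3c')
```

```text
t 4.92 p [0.5596 0.0111 0.3339] yaw 3.81 zax [-0.002  0.002 -1.   ] F [ 0.1  0.2 -2.3] w 10.7 q [-0.03 -0.    1.71  0.    1.43 -1.66]
```

View pics/w3.png

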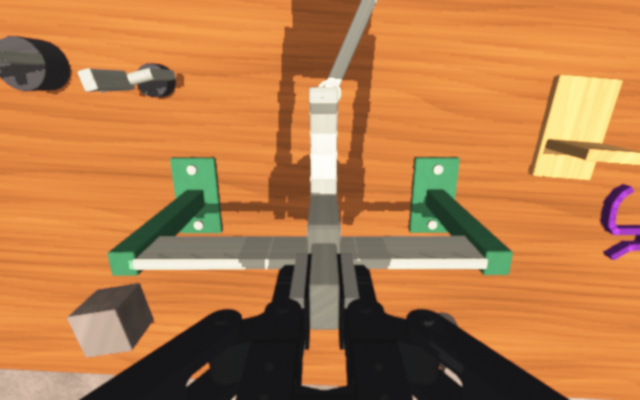

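View pics/s3c.png

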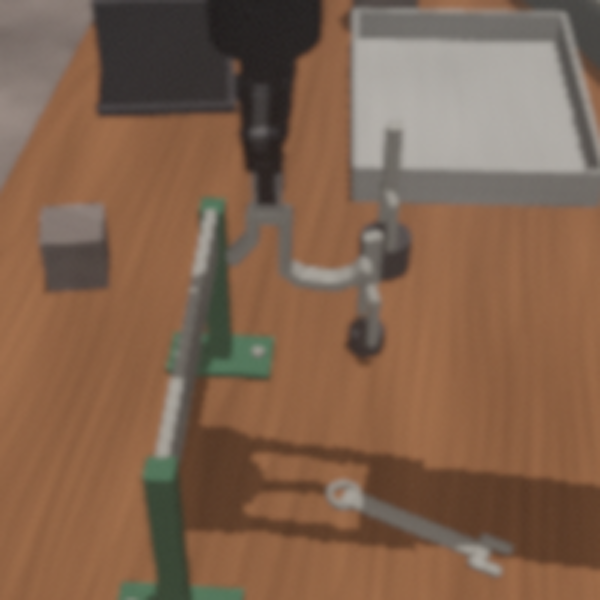

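```bash
python3 - <<'E'
from h import *
crop('w3',100,225,310,285,3.8,'c8'); crop('w3',310,225,520,285,3.8,'c9')
E
python3 -c "
import cv2,numpy as np
a=cv2.imread('pics/c8.png');b=cv2.imread('pics/c9.png');cv2.imwrite('pics/c10.png',np.vstack([a,b]))"
```

```text
(no output)
```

View pics/c10.png

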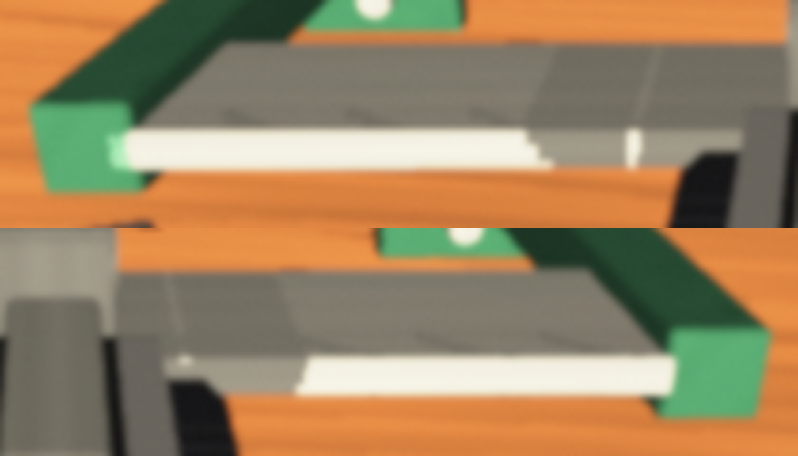

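Run:
```python
from h import *
L=lambda x,y:np.round(onz('w3',100+x/3.8,225+y/3.8,.2),4); Rr=lambda x,y:np.round(onz('w3',310+x/3.8,225+(y-228)/3.8,.2),4)
print(L(128,129),L(128,170),L(540,128),L(540,170)); print(Rr(672,356),Rr(672,394),Rr(310,356),Rr(310,394))
a=L(128,149.5);b=Rr(673,375); print((a+b)/2,np.linalg.norm(a-b),np.degrees(np.arctan2(-(b-a)[0],(b-a)[1])))
d=cam('w3'); print(d['eye'])
# hook tip in camera: predicted from tcp offset
s=bot.read_state();print(s['tool_pos'])
```

```text
[ 0.6359 -0.1502  0.2   ] [ 0.6466 -0.1513  0.2   ] [ 0.6294 -0.0561  0.2   ] [ 0.6403 -0.0561  0.2   ]
[0.6154 0.1567 0.2   ] [0.6251 0.1587 0.2   ] [0.6209 0.0738 0.2   ] [0.6306 0.0751 0.2   ]
[0.6307  0.00355 0.2    ] 0.3094134612456284 3.89167629408076
[0.47843394780442855, 0.004897518784046962, 0.47614392413183004]
[0.55992623 0.01128307 0.33447925]
```

Run:
```python
from h import *
tcp=np.array([.5599,.0113,.3342]); yaw=3.8
Rz=R.from_euler('z',yaw,degrees=True)
o=tcp+Rz.apply([-.0016,-.001,-.0193])
pts={'o':(0,0,0),'tip':(-.075,0,-.033),'bot':(-.047,0,-.060),'flare':(.029,0,-.038),'crownL':(-.0175,0,0),'seat':(-.047,0,-.05)}
for pitch in (0,4):
  for f in('w3','s3'):
    im=cv2.imread('pics/'+f+'.png')
    x0,y0,k=(260,60,4) if f=='w3' else (260,90,6)
    im=cv2.resize(im[y0:y0+(200 if f=='w3' else 100),x0:x0+(130)],None,fx=k,fy=k,interpolation=cv2.INTER_CUBIC)
    for n,p in pts.items():
      q=proj(f,o+Rz.apply(R.from_euler('y',pitch,degrees=True).apply(p))); print(pitch,f,n,np.round(q,1))
      if pitch==0: cv2.circle(im,tuple(int(v) for v in ((q-[x0,y0])*k)),3,(0,0,255),-1)
    if pitch==0:cv2.imwrite('pics/ov_'+f+'.png',im[:600])
```

```text
0 w3 o [323.4 248.9]
0 w3 tip [323.4  91.3]
0 w3 bot [323.4 137.2]
0 w3 flare [323.4 263.4]
0 w3 crownL [323.4 216.4]
0 w3 seat [323.4 139.7]
0 s3 o [319.6 132.4]
0 s3 tip [351.9 145.4]
0 s3 bot [339.6 153.9]
0 s3 flare [307.4 145.1]
0 s3 crownL [327.3 132.7]
0 s3 seat [339.7 150.6]
4 w3 o [323.4 248.9]
4 w3 tip [323.4  87.2]
4 w3 bot [323.4 131.3]
4 w3 flare [323.4 258. ]
4 w3 crownL [323.4 217.4]
4 w3 seat [323.4 134.8]
4 s3 o [319.6 132.4]
4 s3 tip [353.  143.6]
4 s3 bot [341.3 152.9]
4 s3 flare [308.6 145.8]
4 s3 crownL [327.3 132.3]
4 s3 seat [341.1 149.6]
```

View pics/ov_w3.png

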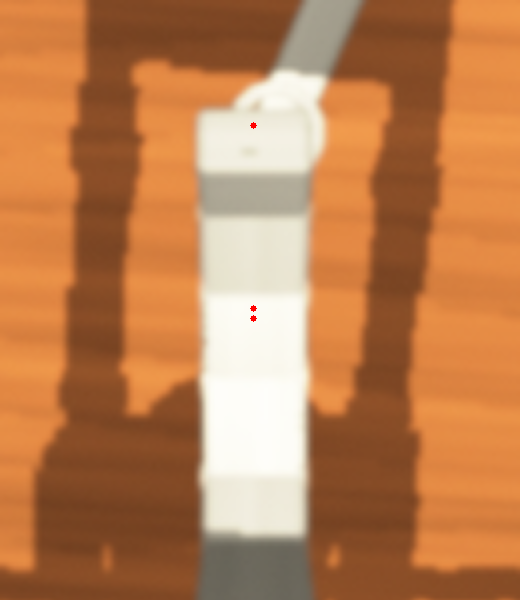

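View pics/ov_s3.png

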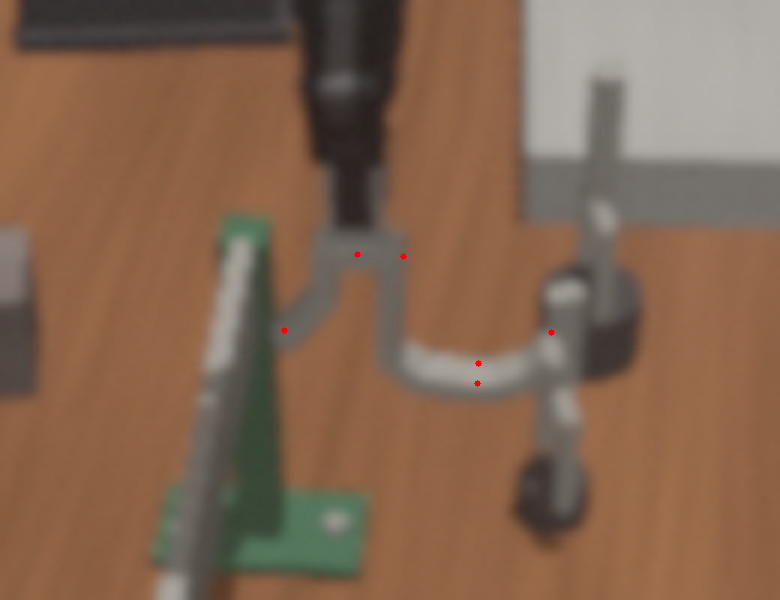

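Run:
```python
from h import *
mv([.6306,.004,.272],3.85)
```

```text
shift cm [-7.01 -1.21  6.24] rot [ 0.07 -0.04  0.01] | 9.5
```

Request:
servo_tool --plan '[[[-1,0,0,0,0,0],[-3,-0.5,0,0,0,0],[-5,-1,0,0,0,0],[-6.5,-1.2,0.5,0,0,0],[-7,-1.2,2,0,0,0],[-7,-1.2,4,0,0,0],[-7,-1.2,5.5,0,0,0],[-7,-1.2,6.2,0,0,0],[-7,-1.2,6.2,0,0,0],[-7,-1.2,6.2,0,0,0]]]'

```text
time: 5.85
tool_pos: [0.6308, 0.0047, 0.2723]
tcp_rot: [0.107, -3.139, -0.002]
wrist_force: [1.0, -0.2, -2.3]
width: 0.128
```

Run:
```python
from h import *
st(); snap('wrist','w4'); snap('side','s4'); crop('s4',240,80,370,180,6,'s4c');crop('w4',150,150,450,350,2.6,'w4c')
```

```text
t 5.85 p [0.6308 0.0047 0.2723] yaw 3.91 zax [-0.001  0.001 -1.   ] F [ 1.  -0.2 -2.3] w 10.9 q [-0.03  0.16  1.65  0.    1.33 -1.67]
```

View pics/w4c.png

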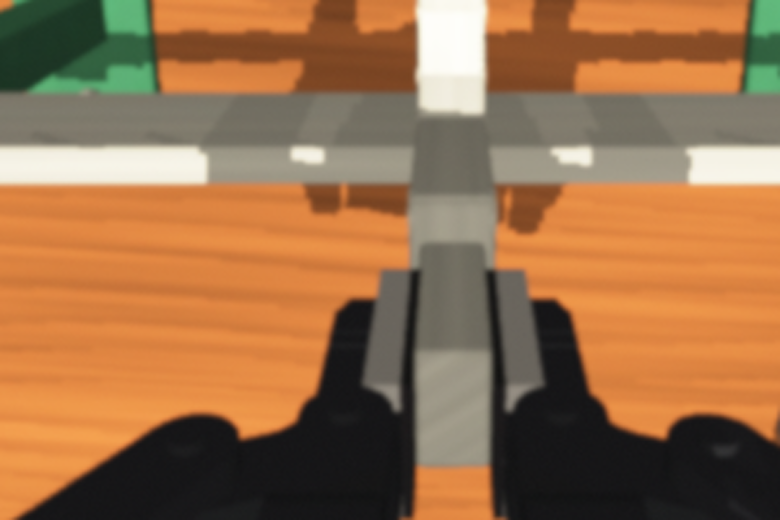

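View pics/s4c.png

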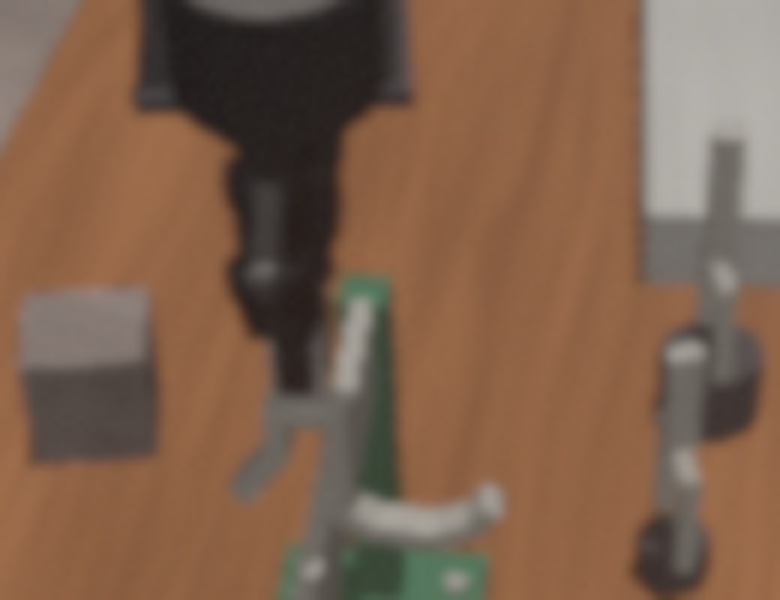

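Run:
```python
from h import *
for u in (200,340,400): print([np.round(onz('w4',u,150+v/2.6,.2),4) for v in (147,184.5)])
# expected shank -x face / crown edge check
tcp=np.array([.6308,.0047,.2723]);Rz=R.from_euler('z',3.85,degrees=True);o=tcp+Rz.apply([-.0016,-.001,-.0193])
print(o)
for p in [(-.0175,0,.0),(-.0175,0,-.044),(-.009,0,.048),(.011,0,.048)]:
  q=proj('w4',o+Rz.apply(p)); print(p,(q-[150,150])*2.6)
```

```text
[array([ 0.6314, -0.0756,  0.2   ]), array([ 0.6414, -0.076 ,  0.2   ])]
[array([0.6253, 0.0142, 0.2   ]), array([0.6352, 0.015 , 0.2   ])]
[array([0.6226, 0.0527, 0.2   ]), array([0.6326, 0.054 , 0.2   ])]
[0.62927076 0.00359483 0.253     ]
(-0.0175, 0, 0.0) [449.93800139 170.65474725]
(-0.0175, 0, -0.044) [450.20531667 102.55589969]
(-0.009, 0, 0.048) [449.43583752 349.27765536]
(0.011, 0, 0.048) [449.41142401 466.84821348]
```

Request:
servo_tool --plan '[[[-0.07,0,0.5,0,0,0],[-0.07,0,1,0,0,0],[-0.07,0,1.5,0,0,0],[-0.07,0,2,0,0,0],[-0.07,0,2.5,0,0,0],[-0.07,0,3,0,0,0],[-0.07,0,3.5,0,0,0],[-0.07,0,4,0,0,0],[-0.07,0,4.3,0,0,0],[-0.07,0,4.3,0,0,0]]]'

```text
time: 6.78
tool_pos: [0.6513, 0.005, 0.2584]
tcp_rot: [-0.104, 3.082, -0.0]
wrist_force: [11.0, 3.4, 56.7]
width: 0.132
```

Run:
```python
from h import *
st(); snap('side','s5'); crop('s5',240,80,370,180,6,'s5c')
```

```text
t 6.78 p [0.6513 0.005  0.2584] yaw 3.87 zax [ 0.057  0.002 -0.998] F [11.   3.4 56.7] w 11.2 q [-0.03  0.17  1.67  0.    1.25 -1.67]
```

View pics/s5c.png

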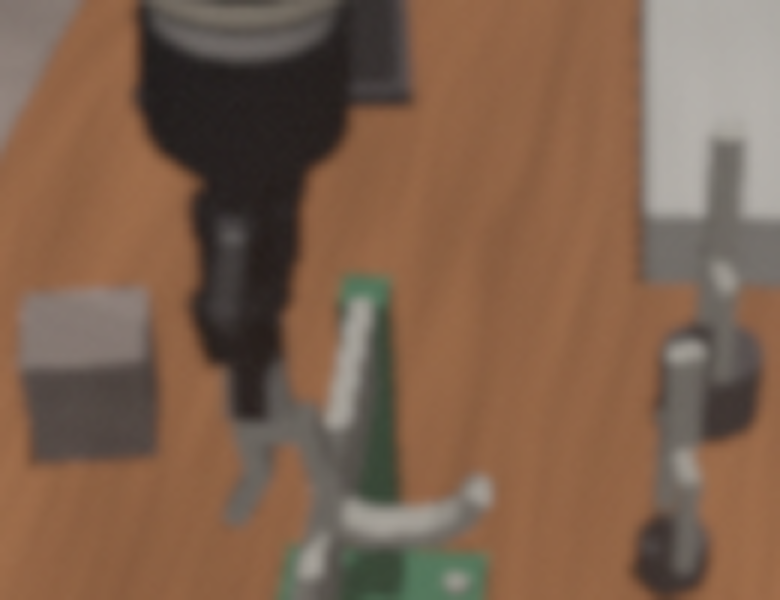

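Run:
```python
from h import *
mv([.600,.004,.30],3.85)
```

```text
shift cm [ 4.88  0.24 -4.44] rot [-0.13  3.29  0.02] | 6.6
```

Request:
servo_tool --plan '[[[0,0,-1,0,1,0],[0.5,0,-2.5,0,3.3,0],[1,0.1,-4.4,0,3.3,0],[2,0.2,-5.5,0,3.3,0],[2.5,0.2,-6.5,0,3.3,0],[2.5,0.2,-6.5,0,3.3,0],[2.5,0.2,-6.5,0,3.3,0]]]'

```text
time: 7.42
tool_pos: [0.6222, 0.0052, 0.3219]
tcp_rot: [-0.106, 3.139, -0.004]
wrist_force: [0.2, 0.1, -3.5]
width: 0.13
```

Run:
```python
from h import *
st(); snap('side','s6'); crop('s6',240,80,370,180,6,'s6c'); snap('scene','sc6'); crop('sc6',220,120,350,220,6,'sc6c'); snap('wrist','w6')
```

```text
t 7.42 p [0.6222 0.0052 0.3219] yaw 3.86 zax [ 0.001 -0.002 -1.   ] F [ 0.2  0.1 -3.5] w 11.0 q [-0.03  0.12  1.61 -0.    1.41 -1.67]
```

View pics/s6c.png

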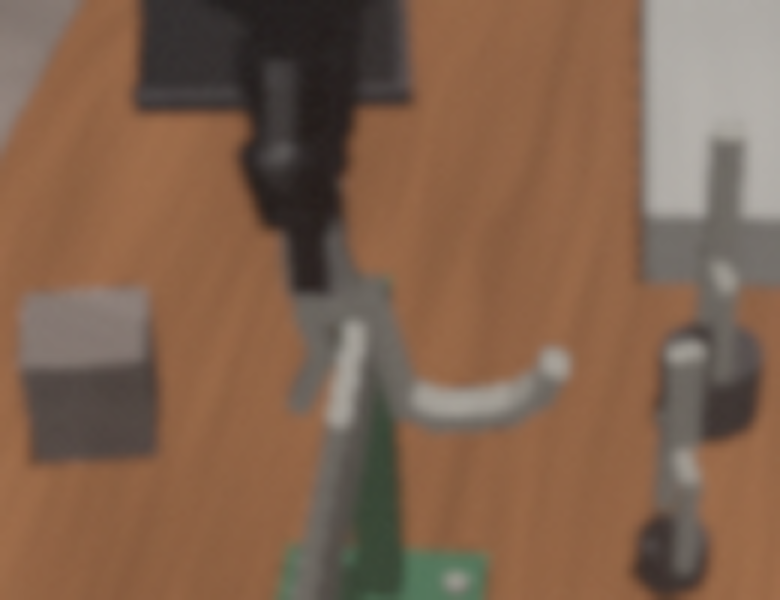

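View pics/sc6c.png

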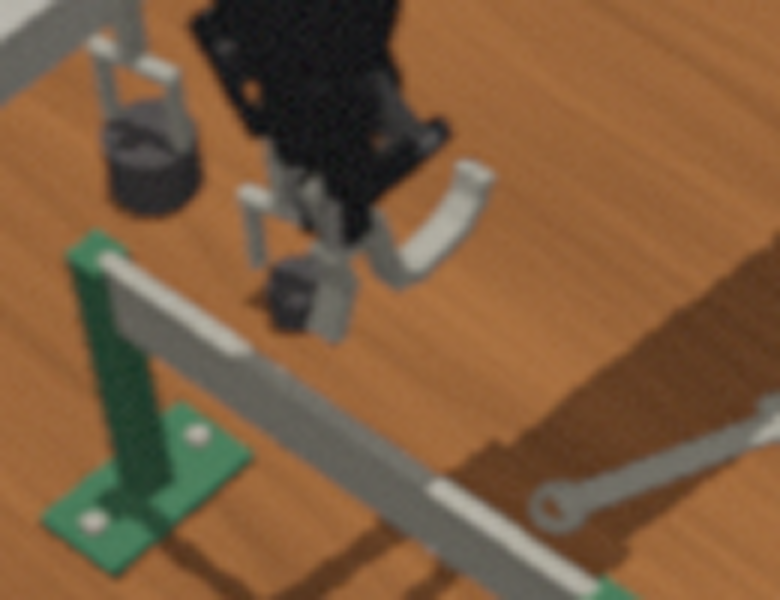

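View pics/w6.png

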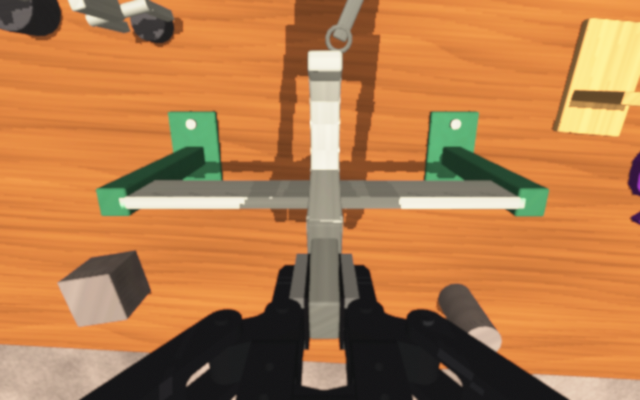

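Run:
```python
from h import *
crop('w6',270,40,380,200,3.75,'w6a');crop('w6',270,190,380,350,3.75,'w6b')
cv2.imwrite('pics/w6c.png',np.hstack([cv2.imread('pics/w6a.png')[:,:400],cv2.imread('pics/w6b.png')[:,:400]]))
crop('s6',275,100,345,160,11,'s6d')
```

```text
(no output)
```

View pics/w6c.png

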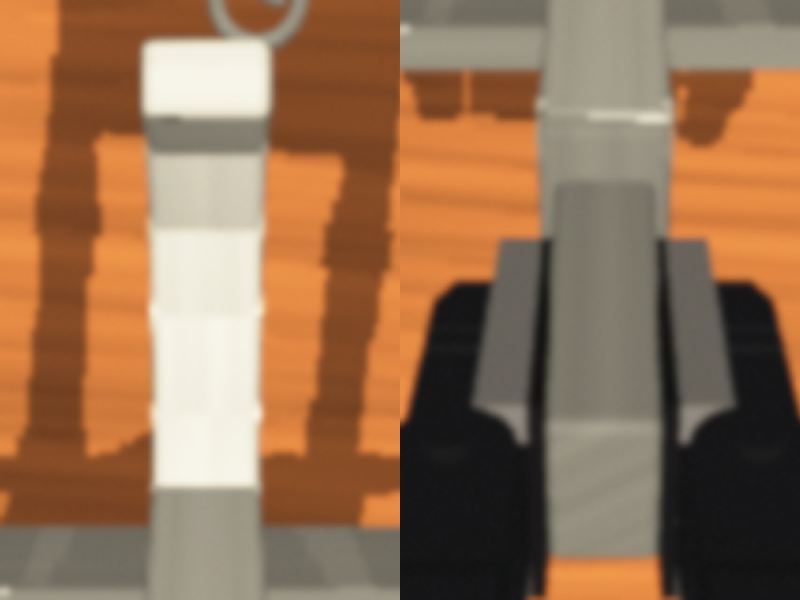

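View pics/s6d.png

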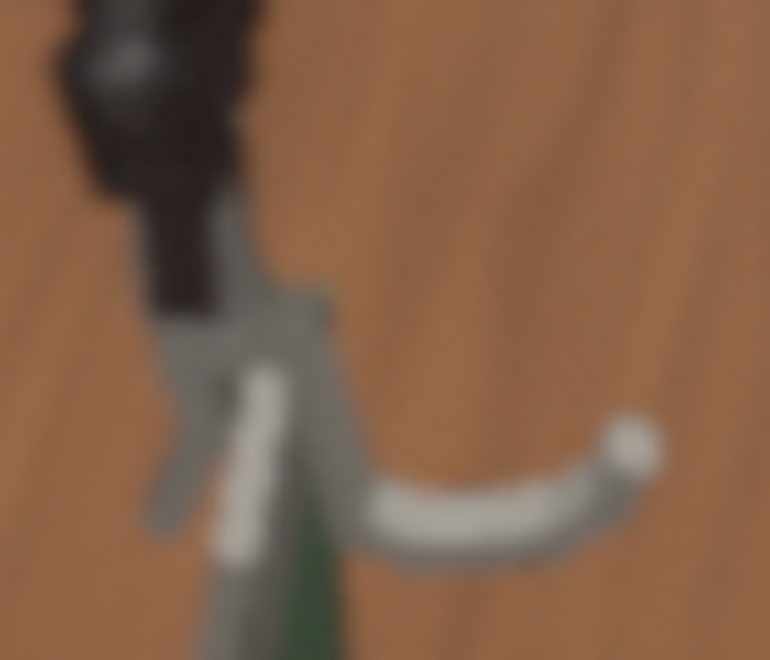

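```bash
cat > fit.py <<'E'
from h import *
from scipy.optimize import least_squares
Rz=R.from_euler('z',3.86,degrees=True)
# w3 identification
o3=np.array([.5599,.0113,.3342])+Rz.apply([-.0016,-.001,-.0193])
def w3x(v,z):
    p=onz('w3',323,v,o3[2]+z); return Rz.inv().apply(p-o3)[0]
print('tipfar',w3x(87.5,-.033),'tipnear',w3x(103,-.033),'shank',w3x(193.7,-.044))
ft=w3x(87.5,-.033); nt=w3x(103,-.033)
def model(P,pts,tcp,dy=-.001):
    o=np.array(tcp)+Rz.apply([P[0],dy,P[1]])
    return [o+Rz.apply(R.from_euler('y',P[2]).apply(p)) for p in pts]
def fit(wf,tcp,obsw,obss,sf):
    def res(P):
        r=[]
        for p,v in obsw: r.append(proj(wf,model(P,[p],tcp)[0])[1]-v)
        for p,uv in obss: r+=list((proj(sf,model(P,[p],tcp)[0])-uv)*.7)
        return r
    s=least_squares(res,[0,-.02,0.]); print('P mm',s.x[:2]*1e3,'pitch',np.degrees(s.x[2]),'res',np.round(s.fun,1)); return s.x
E
python3 - <<'E'
from fit import *
obsw=[((-.009,0,.010),238.5),((-.009,0,.048),302),((.011,0,.048),338),((ft,0,-.033),51.2),((nt,0,-.033),70.9),((-.0175,0,-.044),169.9)]
tcp=[.6222,.0052,.3219]
fit('w6',tcp,obsw,[],'s6')
fit('w6',tcp,obsw,[((-.0175,.008,.010),(305,126.4)),(((ft+nt)/2,0,-.033),(332.5,140.5))],'s6')
E
```

```text
tipfar -0.07690829176448881 tipnear -0.06908040652589237 shank -0.015214152966222336
P mm [-11.8313662  -9.916823 ] pitch 10.43026065185287 res [-2.8 -1.3  3.4  2.   0.9 -3.1]
P mm [-11.91434208  -9.68845441] pitch 10.249164239366129 res [-2.8 -1.5  3.5  1.9  0.8 -2.9 -0.9  0.7 -0.8 -1.7]
```

```bash
cat >> fit.py <<'E'
def mvh(o,P,pitch,yaw=3.86,dy=-.001):
    """tool pose so that hook origin is at o and upright, P offset fitted (rail frame, tool vertical), pitch rad"""
    s=bot.read_state(); R0=R.from_rotvec(s['tcp_rot'])
    Rzz=R.from_euler('z',yaw,degrees=True); Ry=R.from_euler('y',-pitch)
    tcp=np.array(o)-Rzz.apply(Ry.apply([P[0],dy,P[1]]))
    Rt=Rzz*Ry*R.from_matrix(np.diag([-1.,1,-1]))
    print('tcp',np.round(tcp,4),'shift',np.round(R0.inv().apply(tcp-s['tool_pos'])*100,2),'rot',np.round(np.degrees((R0.inv()*Rt).as_rotvec()),2))
E
python3 - <<'E'
from fit import *
for v in (196.7,208.7): print(onz('w6',360,v,.2))
P=(-.0119,-.0098); 
mvh([.6235,.004,.270],P,np.radians(10.3))
E
```

```text
tipfar -0.07690829176448881 tipnear -0.06908040652589237 shank -0.015214152966222336
[0.62396935 0.03260299 0.2       ]
[0.63386745 0.03359465 0.2       ]
tcp [0.6334 0.0057 0.2818] shift [-1.16 -0.02  3.82] rot [-1.100e-01 -1.046e+01  1.000e-02]
```

Request:
servo_tool --plan '[[[0,0,0,0,-3,0],[-0.3,0,0,0,-6,0],[-0.7,0,0,0,-9,0],[-1.1,0,1,0,-10.4,0],[-1.15,0,2,0,-10.4,0],[-1.15,0,2.7,0,-10.4,0],[-1.15,0,2.8,0,-10.4,0],[-1.15,0,2.8,0,-10.4,0],[-1.15,0,2.8,0,-10.4,0]]]' --grip_force 100

```text
time: 8.32
tool_pos: [0.6335, 0.0059, 0.2915]
tcp_rot: [-0.1, 2.962, 0.006]
wrist_force: [0.6, 0.7, -3.3]
width: 0.126
```

Run:
```python
from h import *
st(); snap('side','s7'); crop('s7',275,90,345,150,11,'s7d'); snap('wrist','w7'); snap('scene','sc7'); crop('sc7',240,120,320,190,9,'sc7c')
```

```text
t 8.32 p [0.6335 0.0059 0.2915] yaw 3.86 zax [ 0.176  0.01  -0.984] F [ 0.6  0.7 -3.3] w 10.7 q [-0.04  0.04  1.76  0.02  1.17 -1.68]
```

View pics/s7d.png

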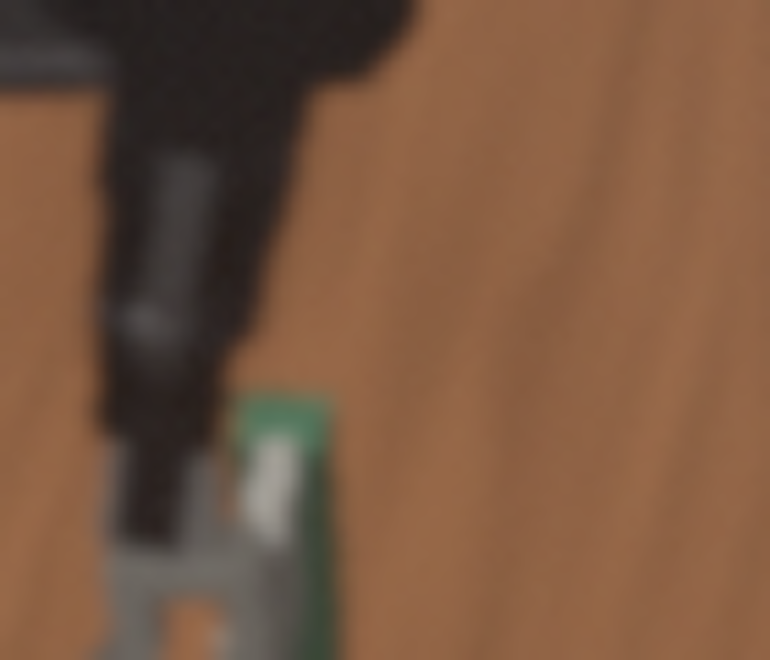

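View pics/w7.png

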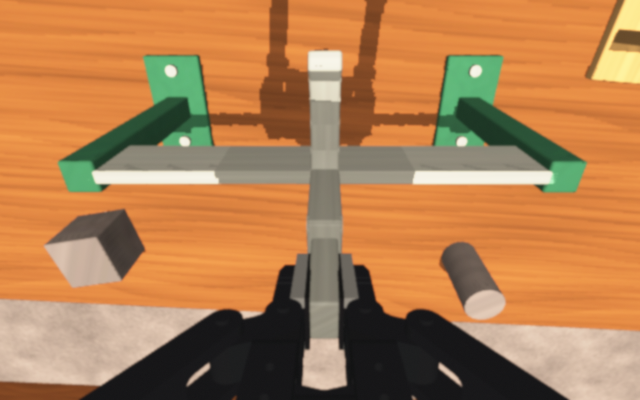

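View pics/sc7c.png

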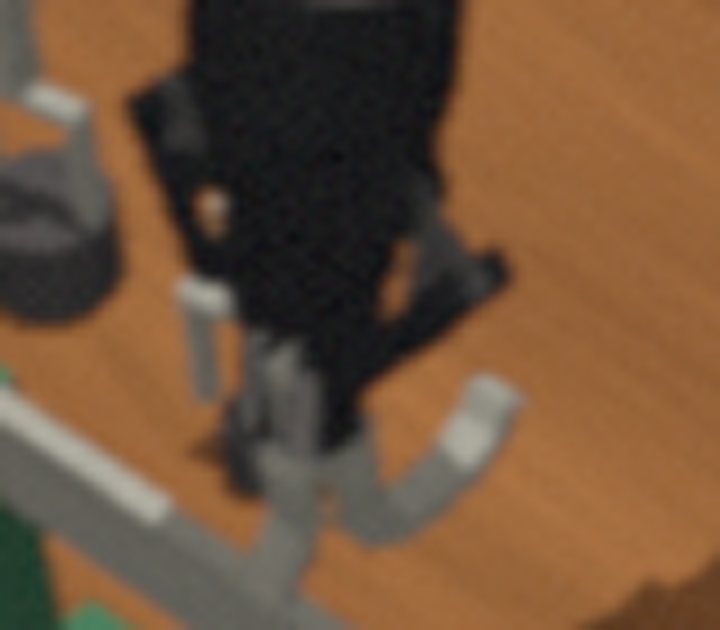

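Run:
```python
from fit import *
im=cv2.imread('pics/s7.png'); x0,y0,k=260,110,9
c=cv2.resize(im[y0:y0+66,x0:x0+88],None,fx=k,fy=k,interpolation=cv2.INTER_CUBIC)
s=bot.read_state(); tcp=s['tool_pos']; print(tcp)
o=tcp+Rz.apply(R.from_euler('y',-10.3,degrees=True).apply([-.0119,-.001,-.0098])); print('o',o)
for p in [(0,.008,0),(-.0175,.008,.01),(.029,.008,-.038),(ft,.0,-.033),(-.0175,.008,-.044),(-.0075,.008,-.044),(-.0075,.008,0),(.0075,.008,0),(.0075,.008,-.016)]:
    q=(proj('s7',o+Rz.apply(p))-[x0,y0])*k; cv2.circle(c,tuple(int(v) for v in q),3,(0,0,255),-1)
for x,y in [(.6305,.0035)]:
  for dx,dz in [(-.005,.0),(.005,0),(-.005,-.05)]:
    q=(proj('s7',[x+dx,y,.2+dz])-[x0,y0])*k; cv2.circle(c,tuple(int(v) for v in q),4,(255,0,0),-1)
cv2.imwrite('pics/ov7.png',c)
```

```text
tipfar -0.07690829176448881 tipnear -0.06908040652589237 shank -0.015214152966222336
[0.63386336 0.00587904 0.29260376]
o [0.6239973  0.00421109 0.28083394]
```

View pics/ov7.png

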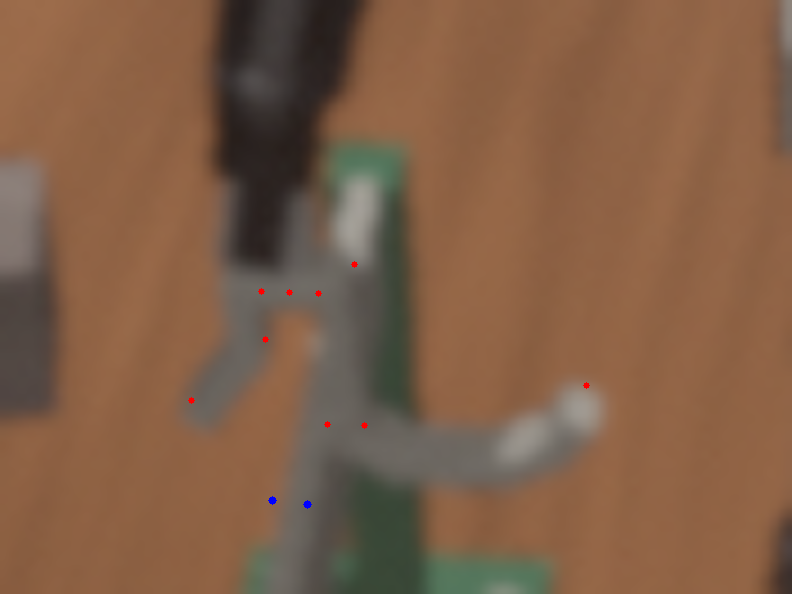

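Request:
servo_tool --plan '[[[0.09,0,0.5,0,0,0],[0.18,0,1,0,0,0],[0.26,0,1.5,0,0,0],[0.35,0,2,0,0,0],[0.44,0,2.5,0,0,0],[0.53,0,3,0,0,0],[0.62,0,3.5,0,0,0],[0.62,0,3.5,0,0,0]]]'

```text
time: 9.13
tool_pos: [0.6331, 0.0059, 0.2551]
tcp_rot: [-0.1, 2.963, 0.006]
wrist_force: [-0.2, 0.2, -3.7]
width: 0.124
```

Run:
```python
from h import *
st(); snap('side','s8'); crop('s8',260,110,348,176,9,'s8d'); snap('scene','sc8'); crop('sc8',240,130,320,200,9,'sc8c')
```

```text
t 9.13 p [0.6331 0.0059 0.2551] yaw 3.86 zax [ 0.176  0.01  -0.984] F [-0.2  0.2 -3.7] w 10.5 q [-0.04  0.06  1.81  0.02  1.1  -1.68]
```

View pics/s8d.png

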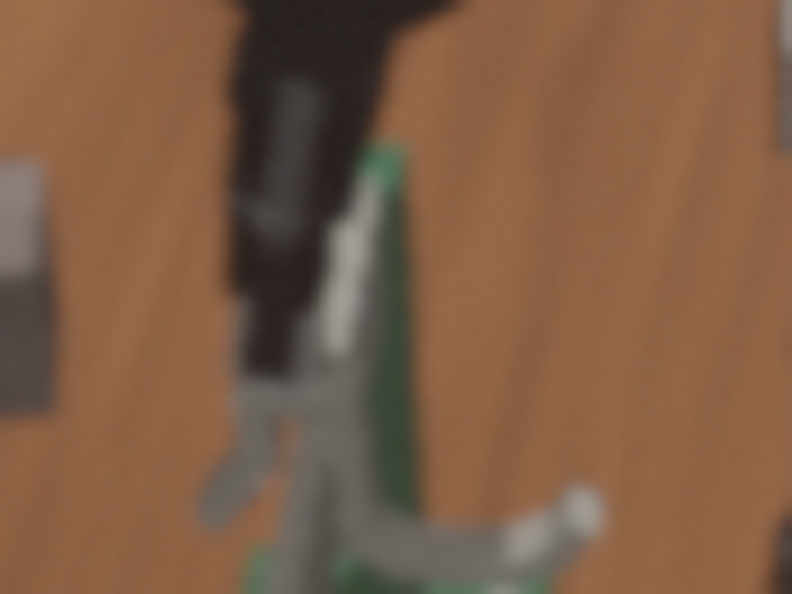

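View pics/sc8c.png

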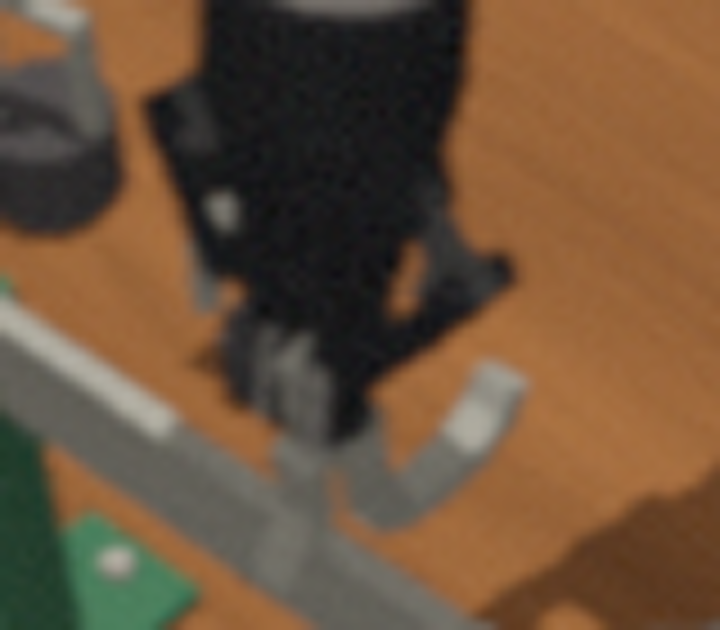

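Request:
servo_tool --plan '[[[0.05,0,0.3,0,0,0],[0.11,0,0.6,0,0,0],[0.16,0,0.9,0,0,0],[0.21,0,1.2,0,0,0],[0.26,0,1.5,0,0,0],[0.26,0,1.5,0,0,0]]]'

```text
time: 9.73
tool_pos: [0.6334, 0.0058, 0.2402]
tcp_rot: [-0.1, 2.963, 0.006]
wrist_force: [0.3, -0.0, -3.2]
width: 0.128
```

Run:
```python
from h import *
st(); snap('side','s9'); crop('s9',260,110,348,176,9,'s9d'); snap('scene','sc9'); crop('sc9',240,130,320,200,9,'sc9c')
```

```text
t 9.73 p [0.6334 0.0058 0.2402] yaw 3.86 zax [ 0.176  0.01  -0.984] F [ 0.3 -0.  -3.2] w 10.9 q [-0.04  0.07  1.82  0.02  1.07 -1.69]
```

View pics/s9d.png

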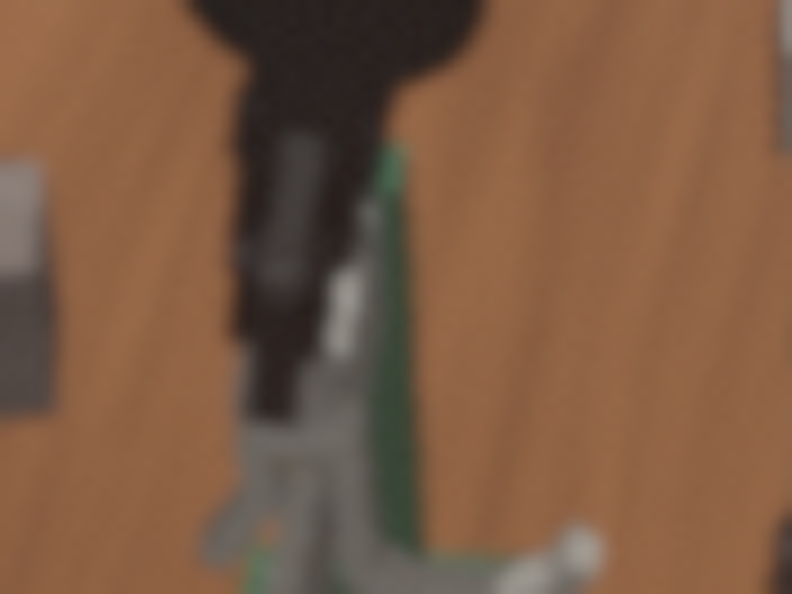

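View pics/sc9c.png

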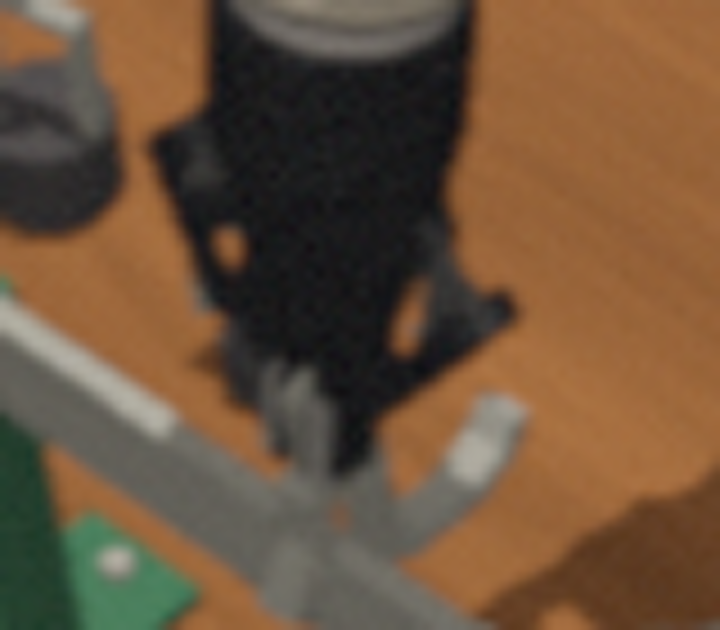

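Request:
servo_tool --plan '[[[-0.1,0,0.02,0,0,0],[-0.2,0,0.04,0,0,0],[-0.3,0,0.06,0,0,0],[-0.25,0,0.36,0,0,0],[-0.2,0,0.66,0,0,0],[-0.12,0,1.05,0,0,0],[-0.12,0,1.05,0,0,0]]]'

```text
time: 10.42
tool_pos: [0.636, 0.0061, 0.2293]
tcp_rot: [-0.1, 2.964, 0.006]
wrist_force: [0.9, -0.5, -3.5]
width: 0.124
```

Run:
```python
from h import *
st()
```

```text
t 10.42 p [0.636  0.0061 0.2293] yaw 3.87 zax [ 0.175  0.01  -0.985] F [ 0.9 -0.5 -3.5] w 10.5 q [-0.04  0.08  1.83  0.02  1.06 -1.69]
```

Request:
servo_tool --plan '[[[0,0,0.2,0,0,0],[-0.04,0,0.4,0,0,0],[0,0,0.6,0,0,0],[0.04,0,0.8,0,0,0],[0.08,0,1.0,0,0,0],[0.08,0,1.0,0,0,0]]]'

```text
time: 10.92
tool_pos: [0.6366, 0.0061, 0.2187]
tcp_rot: [-0.1, 2.965, 0.006]
wrist_force: [0.0, -1.2, -2.6]
width: 0.124
```

Run:
```python
from h import *
st(); snap('side','s10'); crop('s10',260,120,348,186,9,'s10d'); snap('scene','sc10'); crop('sc10',240,130,320,200,9,'sc10c')
```

```text
t 10.92 p [0.6366 0.0061 0.2187] yaw 3.86 zax [ 0.174  0.01  -0.985] F [ 0.  -1.2 -2.6] w 10.5 q [-0.04  0.09  1.84  0.02  1.04 -1.69]
```

View pics/s10d.png

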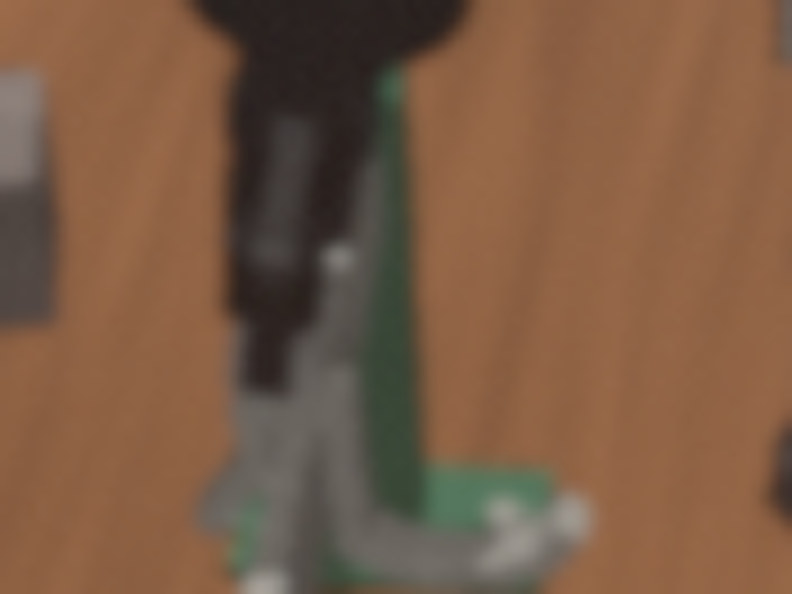

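View pics/sc10c.png

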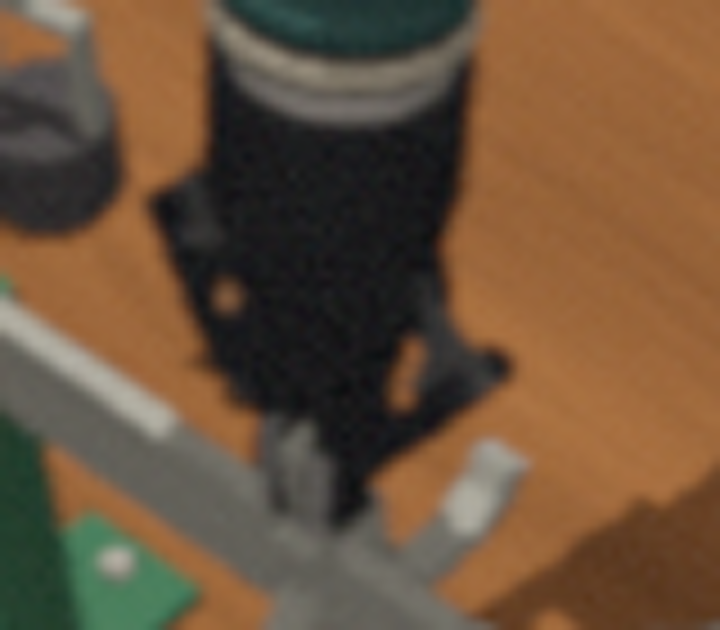

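Request:
servo_tool --plan '[[[0.02,0,0.15,0,0,0],[0.04,0,0.3,0,0,0],[0.06,0,0.45,0,0,0],[0.08,0,0.6,0,0,0],[0.08,0,0.6,0,0,0]]]'

```text
time: 11.43
tool_pos: [0.6373, 0.0061, 0.2149]
tcp_rot: [-0.1, 2.963, 0.006]
wrist_force: [-3.5, 0.2, 5.1]
width: 0.123
```

Run:
```python
from h import *
st()
```

```text
t 11.43 p [0.6373 0.0061 0.2149] yaw 3.87 zax [ 0.175  0.01  -0.984] F [-3.5  0.2  5.1] w 10.5 q [-0.04  0.09  1.84  0.02  1.03 -1.69]
```

Run:
```python
from h import *
snap('side','s11'); crop('s11',260,120,348,186,9,'s11d'); snap('wrist','w11'); crop('w11',220,130,420,330,3,'w11c')
```

```text
(no output)
```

View pics/s11d.png

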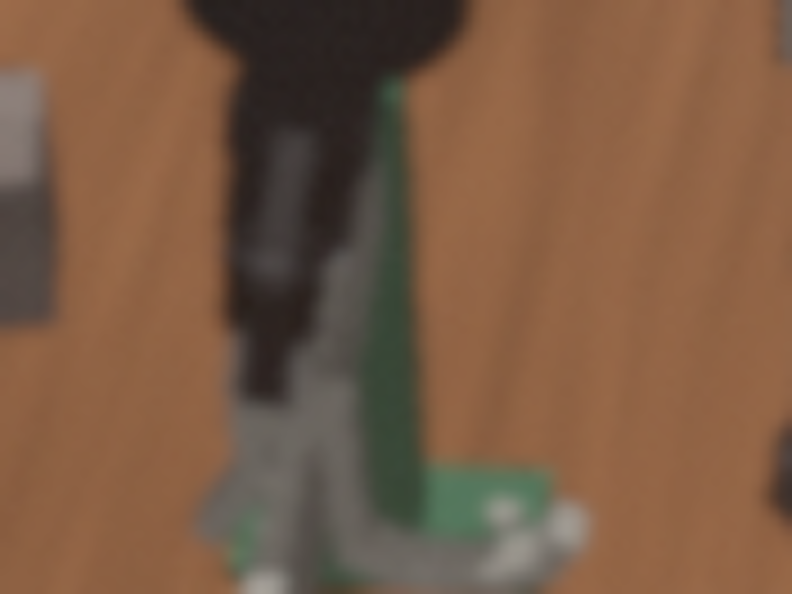

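View pics/w11c.png

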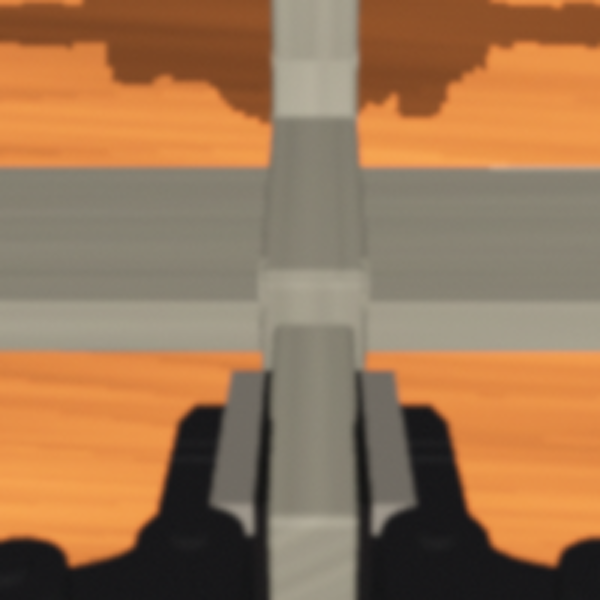

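Run:
```python
from h import *
for z0 in (.200,.2031):
  print(z0,'crown',onz('w11',325,220,z0+.01)[0],'tab0',onz('w11',325,238.3,z0+.01)[0],'shanktransition',onz('w11',325,130+117/3,z0-.044)[0])
print('rail',[onz('w11',u,v,.2)[:2].round(4) for u in (250,400) for v in (230.3,247)])
st()
```

```text
0.2 crown 0.6134128764099503 tab0 0.6230137619609832 shanktransition 0.6131466767679096
0.2031 crown 0.6114787927481571 tab0 0.6208514404248752 shanktransition 0.6117834413710213
rail [array([ 0.6279, -0.0303]), array([ 0.6377, -0.0306]), array([0.6229, 0.0407]), array([0.6326, 0.0424])]
t 11.53 p [0.6373 0.0061 0.215 ] yaw 3.87 zax [ 0.176  0.01  -0.984] F [-4.   0.2  5.5] w 10.7 q [-0.04  0.09  1.84  0.02  1.03 -1.69]
```

Request:
servo_tool --plan '[[[0,0,0,0,0,0],[0,0,0,0,0,0],[0,0,0,0,0,0],[0,0,0,0,0,0],[0,0,0,0,0,0]]]' --claw 4

```text
time: 11.95
tool_pos: [0.6374, 0.0061, 0.2148]
tcp_rot: [-0.1, 2.963, 0.006]
wrist_force: [-0.5, 0.1, -0.0]
width: 0.465
```

Run:
```python
from h import *
st(); snap('wrist','w12'); snap('side','s12'); crop('s12',260,120,348,186,9,'s12d')
```

```text
t 11.95 p [0.6374 0.0061 0.2148] yaw 3.87 zax [ 0.176  0.01  -0.984] F [-0.5  0.1 -0. ] w 39.6 q [-0.04  0.09  1.84  0.02  1.03 -1.69]
```

View pics/w12.png

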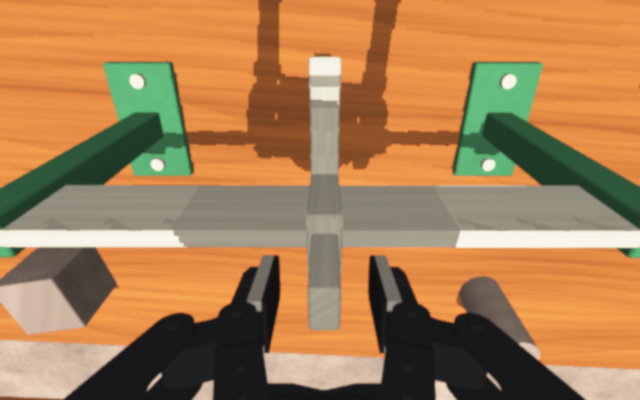

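View pics/s12d.png

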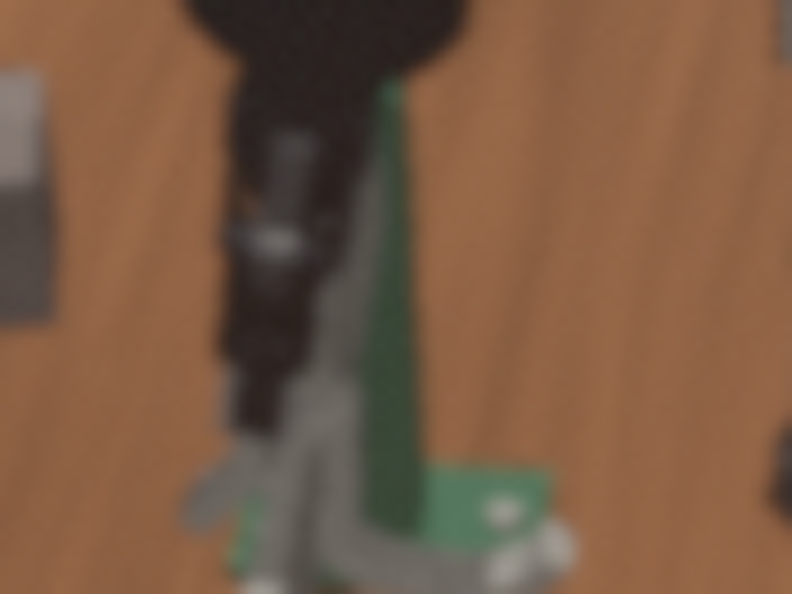

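Request:
servo_tool --plan '[[[0,0,-0.7,0,0,0],[0,0,-2,0,0,0],[0,0,-4,0,0,0],[0,0,-6.5,0,0,0],[0,0,-9,0,2,0],[0,0,-12,0,6,0],[1,0,-14,0,10,0],[2,0,-15,0,10.2,0],[3,0,-15,0,10.2,0],[3,0,-15,0,10.2,0]]]'

```text
time: 12.88
tool_pos: [0.5798, 0.0025, 0.3573]
tcp_rot: [0.106, -3.14, 0.003]
wrist_force: [0.2, 0.7, -1.1]
width: 0.471
```

Run:
```python
from h import *
st(); snap('wrist','w13'); snap('side','s13'); crop('s13',260,110,348,176,9,'s13d');snap('scene','sc13'); crop('sc13',220,120,340,220,6,'sc13d')
mv([.43,-.34,.33],0)
```

```text
t 12.88 p [0.5798 0.0025 0.3573] yaw 3.87 zax [-0.    -0.002 -1.   ] F [ 0.2  0.7 -1.1] w 40.0 q [-0.04  0.03  1.64 -0.    1.47 -1.68]
shift cm [ 17.28 -33.16   2.64] rot [-0.09 -0.17  3.86] | 37.5
```

View pics/w13.png

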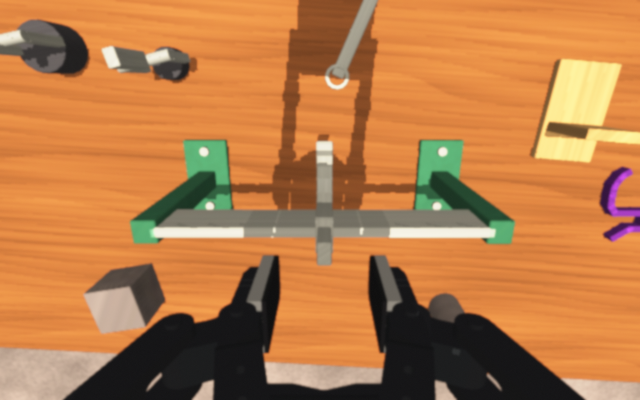

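View pics/s13d.png

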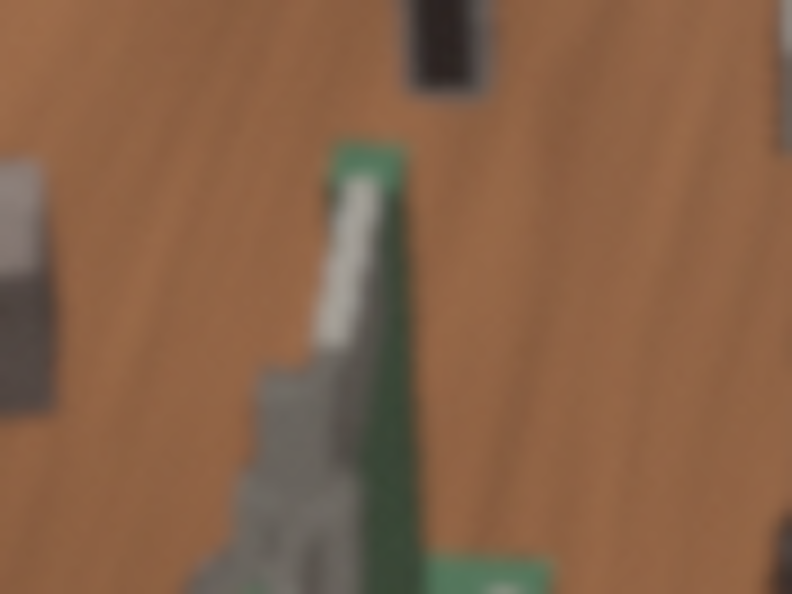

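View pics/sc13d.png

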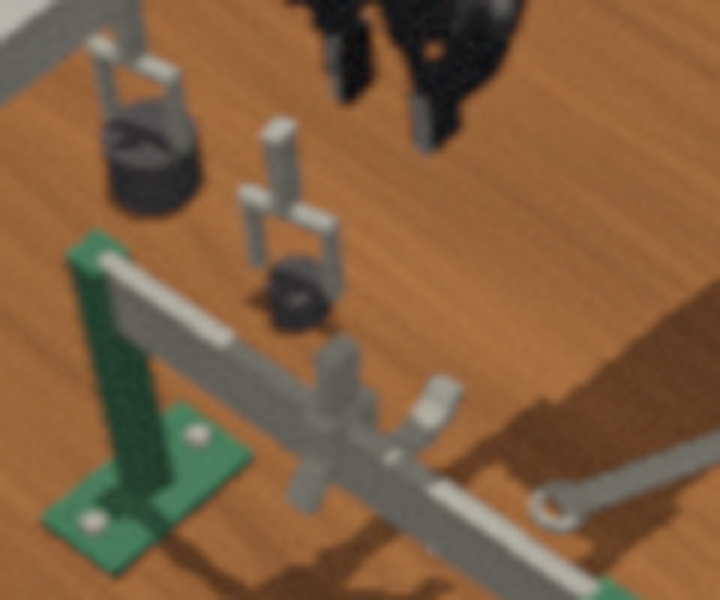

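Run:
```python
from h import *
crop('w13',270,130,380,280,5,'w13a'); crop('s13',270,130,340,185,11,'s13a')
```

```text
(no output)
```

View pics/w13a.png

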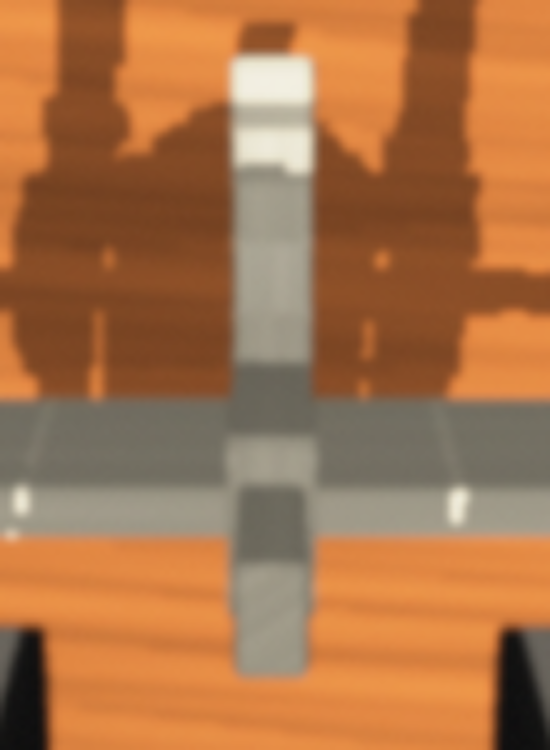

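View pics/s13a.png

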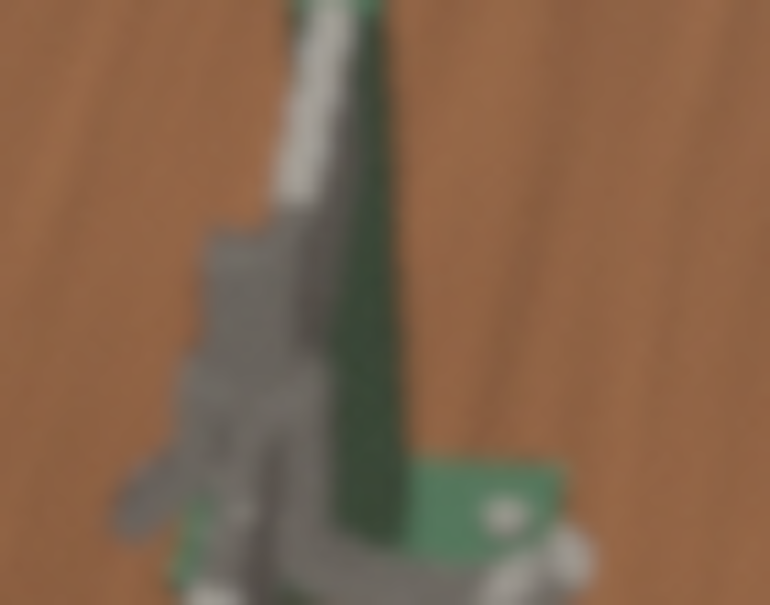

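```bash
cat > fit2.py <<'E'
from fit import *
def fitw(f,obs,y,ss=None,zfix=None):
    def pt(P,p): return np.array([P[0],y,P[1]])+Rz.apply(R.from_euler('y',P[2]).apply(p))
    def res(P):
        r=[proj(f,pt(P,p))[1]-v for p,v in obs]
        if zfix: r.append((P[1]-zfix)*2000)
        return r
    s=least_squares(res,[.63,.2,0.]); P=s.x; print('o',P[:2],'pitch',np.degrees(P[2]),np.round(s.fun,1)); 
    print('seat',pt(P,(-.047,0,-.05)),'tip',pt(P,(-.075,0,-.033)),'tabtop',pt(P,(.001,0,.048)),'tab -x corner',pt(P,(-.009,0,.048))); return P,pt
E
python3 - <<'E'
from fit2 import *
obs=[((ft,0,-.033),141.4),((nt,0,-.033),150.8),((-.0175,0,.010),217),((-.009,0,.01),227.6),((-.009,0,.048),242.4),((.011,0,.048),265.4)]
print(onz('w13',324.4,240,.22))
fitw('w13',obs,.0035); fitw('w13',obs,.0035,zfix=.2)
print([onz('w13',400,130+v/5,.2)[:2].round(4) for v in (487,535)])
E
```

```text
tipfar -0.07690829176448881 tipnear -0.06908040652589237 shank -0.015214152966222336
[0.62892076 0.00537932 0.22      ]
o [0.62654725 0.20933954] pitch -4.629407735323173 [ 0.8 -0.2 -0.2 -1.3 -0.3  1.2]
seat [0.58383323 0.00061801 0.15570927] tip [ 0.55461892 -0.00135314  0.17039391] tabtop [0.62367641 0.0033063  0.25726365] tab -x corner [0.61373164 0.00263531 0.25645655]
o [0.62942169 0.20003494] pitch -2.239752034413089 [ 1.1 -0.1 -0.3 -1.9  0.4  0.6  0.1]
seat [5.84513750e-01 4.69980001e-04 1.48236326e-01] tip [ 0.55593574 -0.00145823  0.16412907] tabtop [0.62854702 0.00344098 0.24803735] tab -x corner [0.61857732 0.00276831 0.24764654]
[array([0.6209, 0.0742]), array([0.6304, 0.0755])]
```

Request:
servo_tool --plan '[[[1,-2,0,0,0,1],[3,-5,0,0,0,2],[4.7,-8.5,0,0,0,3],[6.3,-12,0,0,0,3.9],[7.9,-15,0,0,0,3.9],[9.5,-18,0,0,0,3.9],[11,-21,0.5,0,0,3.9],[12.6,-24,1,0,0,3.9],[14,-27,2,0,0,3.9],[15.5,-30,2.6,0,0,3.9],[16.6,-32,2.6,0,0,3.9],[17.3,-33.2,2.6,0,0,3.9],[17.3,-33.2,2.6,0,0,3.9],[17.3,-33.2,2.6,0,0,3.9]]]' --claw 8.5

```text
time: 14.2
tool_pos: [0.4296, -0.3402, 0.3296]
tcp_rot: [-0.003, -3.138, 0.0]
wrist_force: [0.4, 0.4, 0.1]
width: 0.992
```

Run:
```python
from h import *
st(); snap('wrist','w14')
```

```text
t 14.2 p [ 0.4296 -0.3402  0.3296] yaw -0.12 zax [-0.003 -0.    -1.   ] F [0.4 0.4 0.1] w 84.3 q [-0.71 -0.02  1.74 -0.    1.42 -2.28]
```

View pics/w14.png

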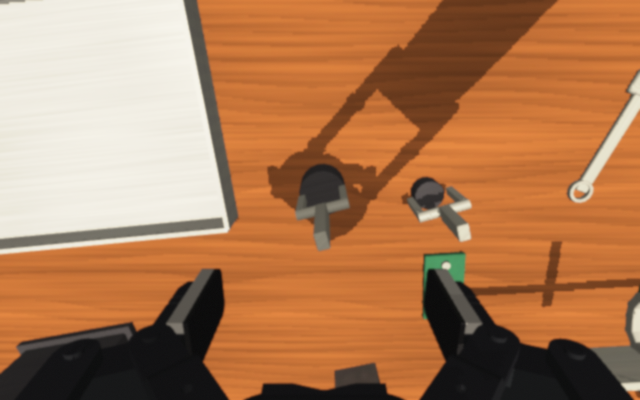

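Run:
```python
from h import *
crop('w14',270,140,490,270,3.6,'w14a')
```

```text
(no output)
```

View pics/w14a.png

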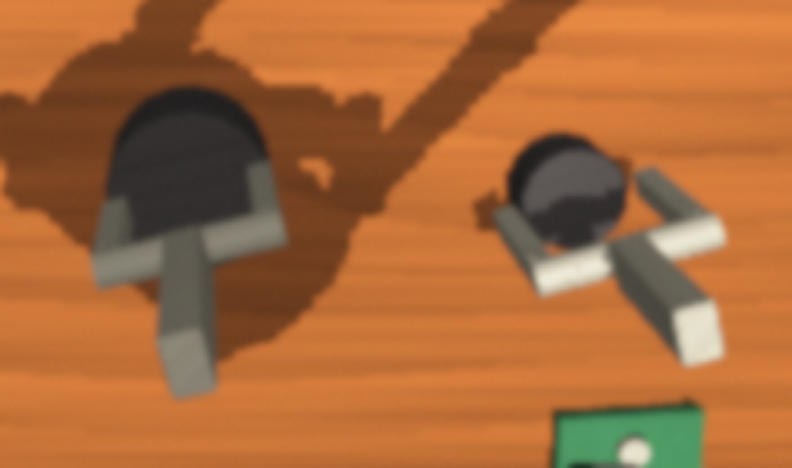

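Run:
```python
from h import *
f=lambda x,y,z:onz('w14',270+x/3.6,140+y/3.6,z)
print('stem',f(187.5,363,.186)); C=[f(*q,.186) for q in [(158,338),(202,327),(216,388),(174,399)]]
for i in range(4): d=C[(i+1)%4]-C[i]; print(np.linalg.norm(d[:2]).round(4),np.degrees(np.arctan2(-d[0],d[1])).round(1))
a,b=f(96,270,.104),f(286,231,.104); print('bar',a,b,np.linalg.norm(a-b),(a+b)/2,np.degrees(np.arctan2(-(b-a)[0],(b-a)[1])))
# cylinder top extremes z=.045
print('cyl',f(113,160,.045),f(268,160,.045),'small stem',f(698,333,.149))
c=f(703,312,.149)
```

```text
stem [ 0.48214466 -0.34258185  0.186     ]
0.0111 15.1
0.0168 -78.1
0.0108 -163.9
0.0169 102.9
bar [ 0.48894241 -0.37131903  0.104     ] [ 0.47629849 -0.31293513  0.104     ] 0.059737329277368724 [ 0.48262045 -0.34212708  0.104     ] 12.219569117789225
cyl [ 0.470534   -0.36926824  0.045     ] [ 0.47062956 -0.31532883  0.045     ] small stem [ 0.49059988 -0.20221342  0.149     ]
```

Run:
```python
from h import *
mv([.4823,-.3424,.22],12.5); mv([.4823,-.3424,.151],12.5)
```

```text
shift cm [-5.26 -0.26 10.98] rot [-1.000e-02 -1.700e-01 -1.255e+01] | 12.2
shift cm [-5.28 -0.26 17.88] rot [-1.000e-02 -1.700e-01 -1.255e+01] | 18.6
```

Request:
servo_tool --plan '[[[-2,0,1,0,0,-4],[-4,-0.2,3.5,0,0,-8],[-5.2,-0.25,6.5,0,0,-12],[-5.25,-0.25,9,0,-0.1,-12.5],[-5.25,-0.25,11,0,-0.1,-12.5],[-5.25,-0.25,11,0,-0.1,-12.5],[-5.25,-0.25,11,0,-0.1,-12.5]]]' --claw 6

```text
time: 14.83
tool_pos: [0.4823, -0.3404, 0.2187]
tcp_rot: [0.343, -3.12, -0.003]
wrist_force: [0.2, 0.8, 0.6]
width: 0.702
```

Run:
```python
from h import *
st(); snap('wrist','w15'); mv([.4823,-.3424,.151],12.5)
```

```text
t 14.83 p [ 0.4823 -0.3404  0.2187] yaw 12.55 zax [-0.003  0.002 -1.   ] F [0.2 0.8 0.6] w 59.6 q [-0.66  0.12  1.8  -0.    1.23 -2.45]
shift cm [ 0.1  -0.08  6.97] rot [-0.02 -0.04  0.03] | 7.0
```

View pics/w15.png

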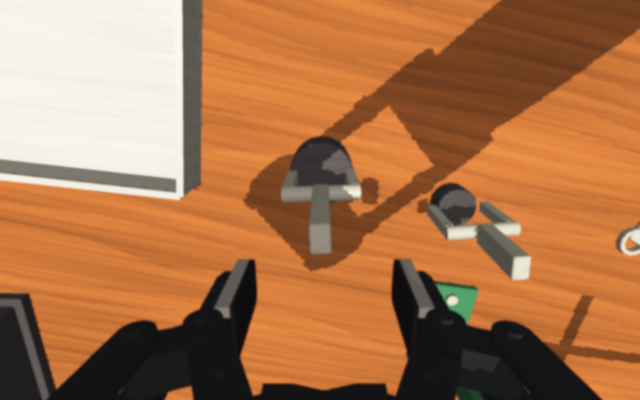

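Run:
```python
from h import *
crop('w15',270,130,370,265,4.4,'w15a')
print(onz('w15',320,239,.186), onz('w15',283,193,.104),onz('w15',360,190,.104))
```

```text
[ 0.48233432 -0.3431565   0.186     ] [ 0.4881535  -0.37138589  0.104     ] [ 0.47314829 -0.31483058  0.104     ]
```

View pics/w15a.png

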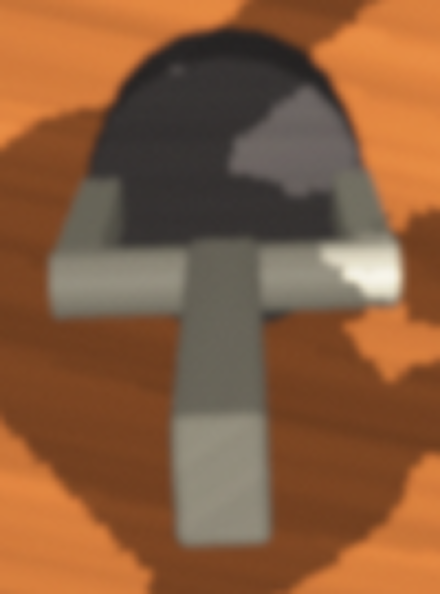

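Request:
servo_tool --plan '[[[0.1,-0.15,1.5,0,0,0],[0.1,-0.2,3,0,0,0],[0.1,-0.2,4.5,0,0,0],[0.1,-0.2,6,0,0,0],[0.1,-0.2,6.8,0,0,0],[0.1,-0.2,6.8,0,0,0],[0.1,-0.2,6.8,0,0,0]]]'

```text
time: 15.47
tool_pos: [0.4832, -0.3439, 0.1541]
tcp_rot: [-0.343, 3.122, -0.003]
wrist_force: [0.3, -0.1, 0.7]
width: 0.7
```

Request:
servo_tool --plan '[[[0,0,0,0,0,0],[0,0,0,0,0,0],[0,0,0,0,0,0],[0,0,0,0,0,0],[0,0,0,0,0,0],[0,0,0,0,0,0],[0,0,0,0,0,0]]]' --claw 0 --grip_force 90

```text
time: 16.05
tool_pos: [0.4838, -0.3438, 0.1552]
tcp_rot: [-0.343, 3.121, -0.003]
wrist_force: [-0.3, 3.1, 5.2]
width: 0.122
```

Run:
```python
from h import *
st(); snap('wrist','w16')
```

```text
t 16.05 p [ 0.4838 -0.3438  0.1552] yaw 12.53 zax [ 0.002 -0.001 -1.   ] F [-0.3  3.1  5.2] w 10.4 q [-0.66  0.17  1.86  0.    1.11 -2.45]
```

View pics/w16.png

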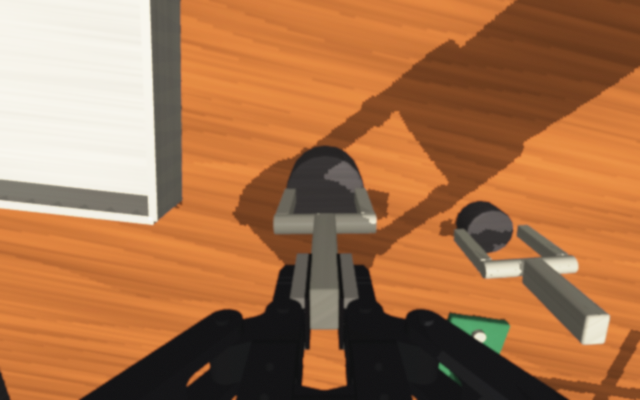

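Request:
servo_tool --plan '[[[0,0,-0.5,0,0,0],[0,0,-1.5,0,0,0],[0,0,-3,0,0,0],[0,0,-5,0,0,0],[0,0,-7.5,0,0,0],[0,0,-10,0,0,0],[0,0,-13,0,0,0],[0,0,-16,0,0,0],[0,0,-18.5,0,0,0],[0,0,-20,0,0,0],[0,0,-20,0,0,0],[0,0,-20,0,0,0]]]'

```text
time: 17.1
tool_pos: [0.4832, -0.3436, 0.3551]
tcp_rot: [-0.343, 3.121, -0.003]
wrist_force: [-0.2, 0.7, -8.6]
width: 0.129
```

Run:
```python
from h import *
st(); mv([.48,.003,.35],3.86)
```

```text
t 17.1 p [ 0.4832 -0.3436  0.3551] yaw 12.53 zax [ 0.002 -0.002 -1.   ] F [-0.2  0.7 -8.6] w 10.9 q [-0.66  0.06  1.62 -0.    1.46 -2.45]
shift cm [-7.2  33.91  0.44] rot [-0.13  0.11  8.67] | 34.7
```

Request:
servo_tool --plan '[[[-0.2,1,0,0,0,0],[-0.6,2.8,0,0,0,1],[-1.2,5.5,0,0,0,2],[-1.8,8.5,0,0,0,3],[-2.5,11.7,0,0,0,4],[-3.2,14.9,0,0,0,5],[-3.8,18,0,0,0,6],[-4.5,21.2,0,0,0,7],[-5.2,24.4,0,0,0,8],[-5.8,27.4,0,0,0,8.7],[-6.4,30,0,0,0,8.7],[-6.8,32,0,0,0,8.7],[-7.1,33.3,0,0,0,8.7],[-7.2,33.9,0,0,0,8.7],[-7.2,33.9,0,0,0,8.7],[-7.2,33.9,0,0,0,8.7]]]'

```text
time: 18.43
tool_pos: [0.4791, 0.0027, 0.3528]
tcp_rot: [0.106, -3.139, 0.005]
wrist_force: [0.1, 0.1, -7.8]
width: 0.127
```

Run:
```python
from h import *
st(); snap('wrist','w17'); snap('side','s17')
crop('w17',240,120,400,350,2.6,'w17a')
```

```text
t 18.43 p [0.4791 0.0027 0.3528] yaw 3.87 zax [-0.    -0.003 -1.   ] F [ 0.1  0.1 -7.8] w 10.8 q [-0.04 -0.17  1.83 -0.    1.47 -1.68]
```

View pics/w17.png

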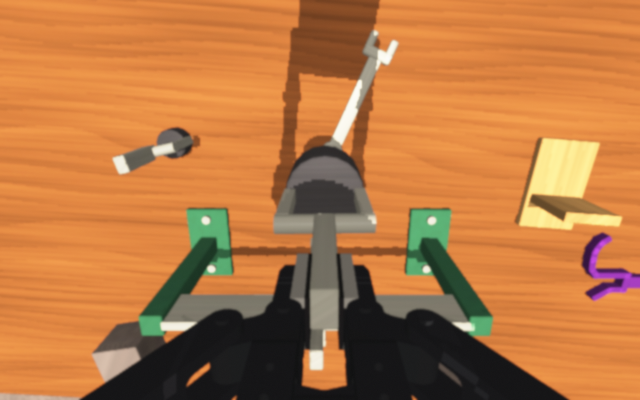

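View pics/s17.png

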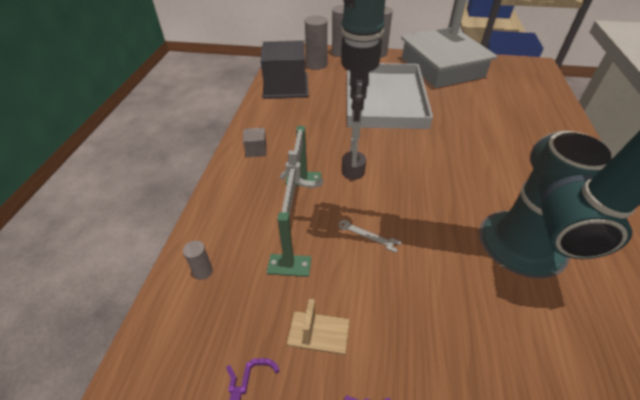

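Request:
servo_tool --plan '[[[0,0,1,0,0,0],[0,0,3,0,0,0],[0,0,5.5,0,0,0],[0,0,8,0,0,0],[0,0,10,0,0,0],[0,0,11.2,0,0,0],[0,0,11.7,0,0,0],[0,0,11.7,0,0,0],[0,0,11.7,0,0,0]]]'

```text
time: 19.28
tool_pos: [0.4804, 0.0014, 0.2374]
tcp_rot: [-0.103, 3.138, -0.005]
wrist_force: [1.6, -0.9, -7.7]
width: 0.124
```

Run:
```python
from h import *
st(); snap('wrist','w18'); snap('side','s18'); snap('scene','sc18')
crop('s18',270,90,380,180,7,'s18a');crop('sc18',240,110,340,190,7.5,'sc18a')
```

```text
t 19.28 p [0.4804 0.0014 0.2374] yaw 3.75 zax [ 0.002 -0.003 -1.   ] F [ 1.6 -0.9 -7.7] w 10.5 q [-0.05 -0.12  2.   -0.    1.26 -1.68]
```

View pics/w18.png

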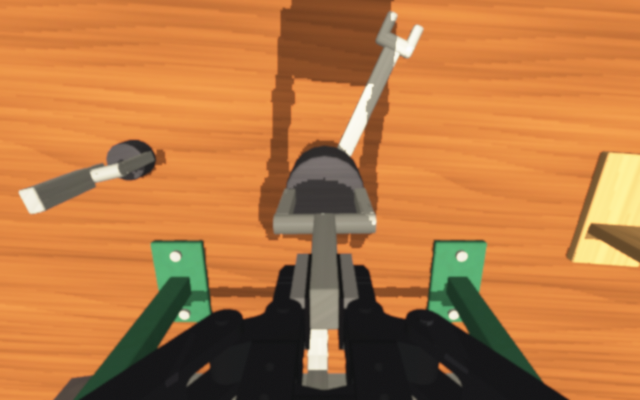

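View pics/s18a.png

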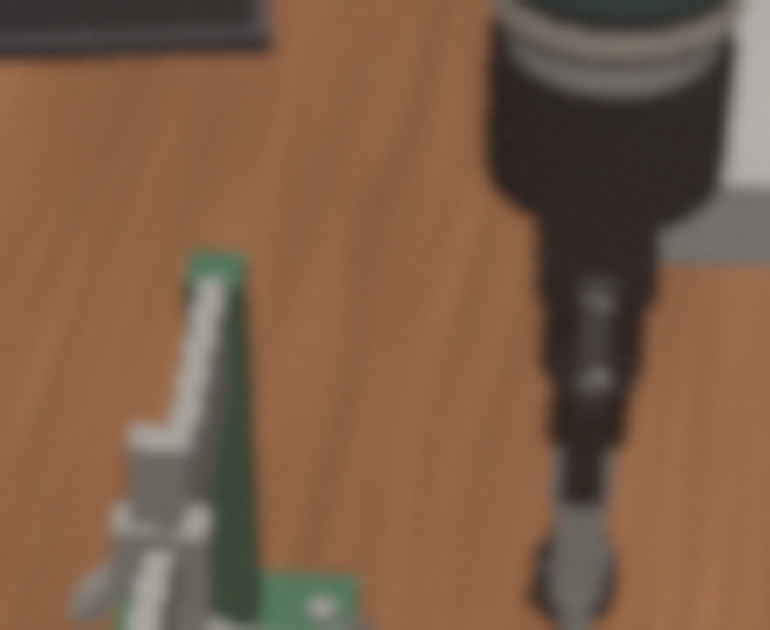

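View pics/sc18a.png

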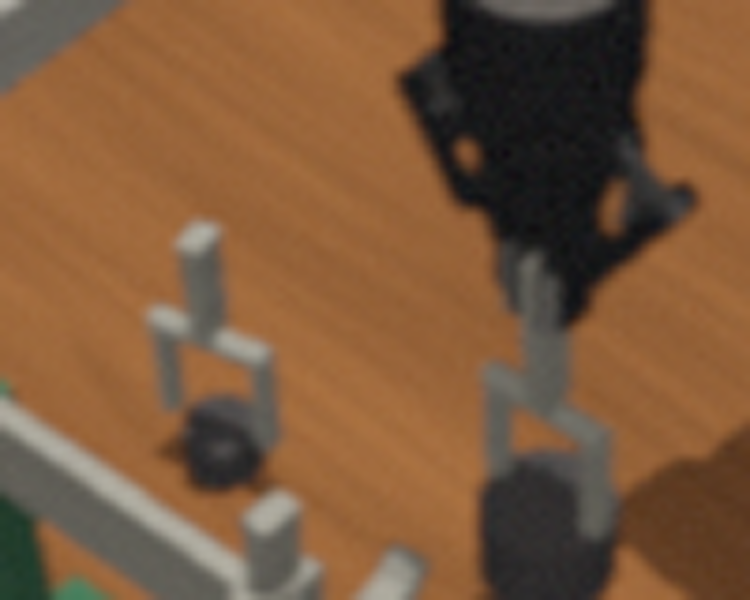

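Run:
```python
from h import *
crop('s18',275,130,375,205,8,'s18b');crop('sc18',270,140,350,220,7.5,'sc18b')
```

```text
(no output)
```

View pics/s18b.png

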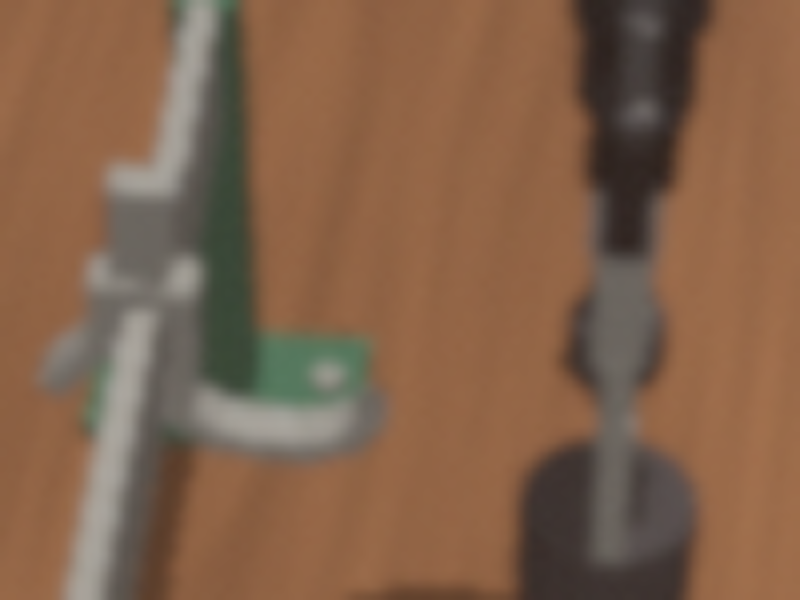

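View pics/sc18b.png

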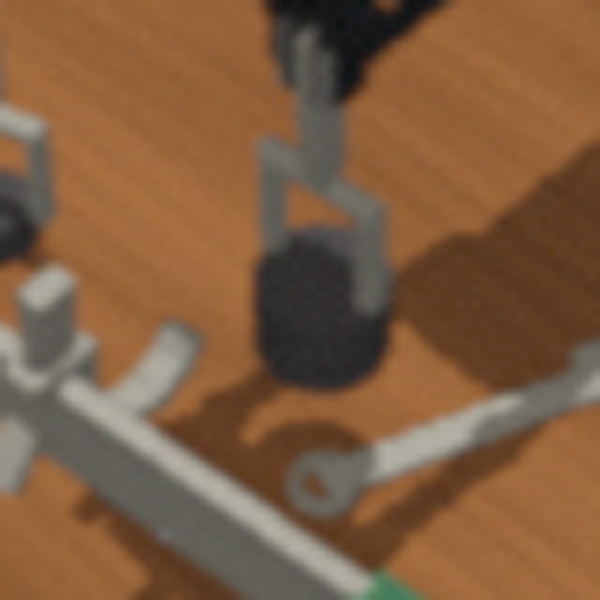

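Run:
```python
from h import *
print('tip',tri(('side0'.replace('side0','s18'),320,180.4),('sc18',294.4,184.7)))
tab=tri(('s18',275+138/8,130+180/8),('sc18',270+48/7.5,140+287/7.5)); print('tabtop',tab)
Rz=R.from_euler('z',3.8,degrees=True); t=np.array([.4804,.0014,.2374])
for n,p in {'bar+y end low':(-.0015,.03,-.048-.012),'bar -y top':(-.0015,-.03,-.048),'cyltop':(-.0015,0,-.1104),'cyl bottom front +y':(-.0015+.0,.03,-.155)}.items():
    w=t+Rz.apply(p); print(n,(proj('s18',w)-[275,130])*8,(proj('sc18',w)-[270,140])*7.5)
```

```text
tip (array([0.56042088, 0.00187447, 0.15671617]), [0.12975418502988206, 0.11295269090129116])
tabtop (array([0.62710494, 0.00489621, 0.24459673]), [0.03265071665588475, 0.029023391808879254])
bar+y end low [611.74840089 445.95648039] [382.05079705 224.57193113]
bar -y top [618.35136984 288.48723371] [267.96239081 132.91670894]
cyltop [606.23248751 492.39068701] [325.14465961 270.13208812]
cyl bottom front +y [597.21247134 650.96575184] [379.56254365 373.61087732]
```

Run:
```python
from h import *
mv([.540,.0015,.2365],3.86); mv([.5875,.002,.2365],3.86)
```

```text
shift cm [-5.88 -0.4   0.23] rot [-0.18  0.24 -0.09] | 5.9
shift cm [-10.62  -0.66   0.25] rot [-0.18  0.24 -0.09] | 10.6
```

Request:
servo_tool --plan '[[[-0.7,0,0.1,0,0,0],[-1.8,-0.1,0.2,0,0.1,0],[-3,-0.2,0.2,-0.1,0.2,-0.1],[-4.2,-0.3,0.2,-0.1,0.2,-0.1],[-5.2,-0.4,0.2,-0.1,0.2,-0.1],[-5.8,-0.4,0.2,-0.1,0.2,-0.1],[-5.8,-0.4,0.2,-0.1,0.2,-0.1],[-5.8,-0.4,0.2,-0.1,0.2,-0.1]]]'

```text
time: 20.1
tool_pos: [0.5393, 0.0015, 0.2365]
tcp_rot: [0.106, -3.139, 0.002]
wrist_force: [-0.5, -0.1, -6.3]
width: 0.12
```

Run:
```python
from h import *
st(); snap('side','s19'); snap('scene','sc19')
crop('s19',275,120,375,195,8,'s19b');crop('sc19',250,130,330,210,7.5,'sc19b')
mv([.5875,.002,.2365],3.86)
```

```text
t 20.1 p [0.5393 0.0015 0.2365] yaw 3.88 zax [-0.001 -0.001 -1.   ] F [-0.5 -0.1 -6.3] w 10.2 q [-0.04  0.    1.89 -0.    1.25 -1.68]
shift cm [-4.88 -0.28 -0.01] rot [-0.08 -0.04  0.02] | 4.9
```

View pics/s19b.png

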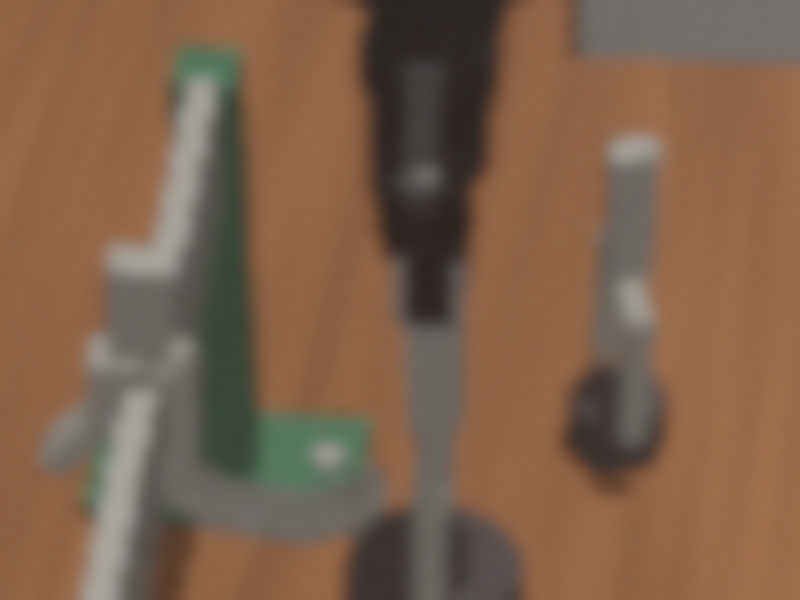

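View pics/sc19b.png

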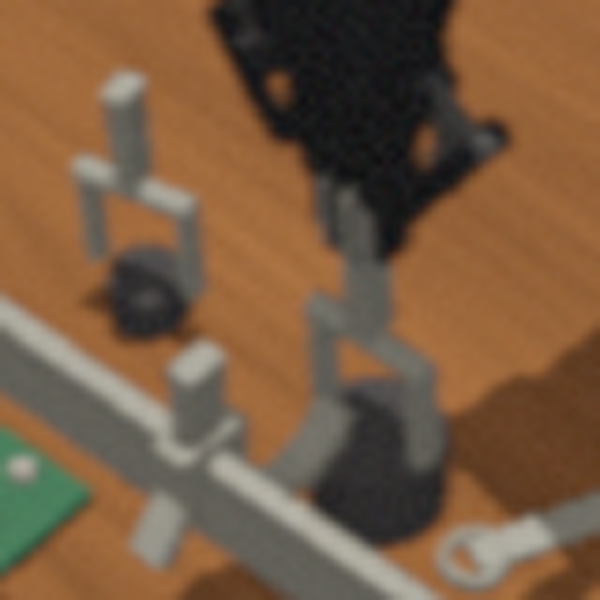

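Request:
servo_tool --plan '[[[-0.6,0,0,0,0,0],[-1.2,-0.1,0,0,0,0],[-1.8,-0.1,0,0,0,0],[-2.4,-0.1,0,0,0,0],[-2.4,-0.1,0,0,0,0]]]'

```text
time: 20.62
tool_pos: [0.5644, 0.0022, 0.2367]
tcp_rot: [-0.106, 3.138, -0.002]
wrist_force: [-0.1, 0.1, -6.3]
width: 0.12
```

Run:
```python
from h import *
st(); snap('side','s20'); snap('scene','sc20')
crop('s20',275,120,375,195,8,'s20b');crop('sc20',250,130,330,210,7.5,'sc20b')
mv([.5875,.002,.2365],3.86)
```

```text
t 20.62 p [0.5644 0.0022 0.2367] yaw 3.88 zax [ 0.002 -0.001 -1.   ] F [-0.1  0.1 -6.3] w 10.2 q [-0.04  0.05  1.84 -0.    1.25 -1.68]
shift cm [-2.46 -0.18 -0.02] rot [-0.07 -0.07  0.02] | 2.5
```

View pics/s20b.png

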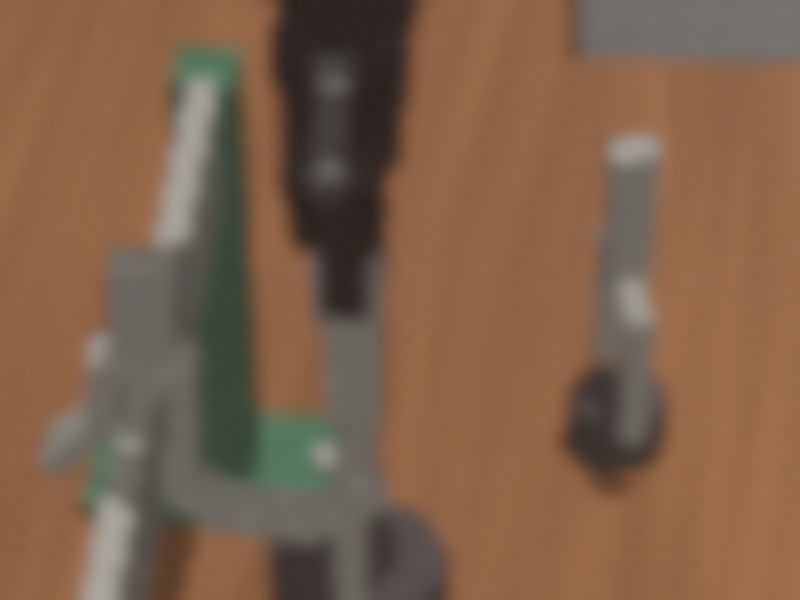

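View pics/sc20b.png

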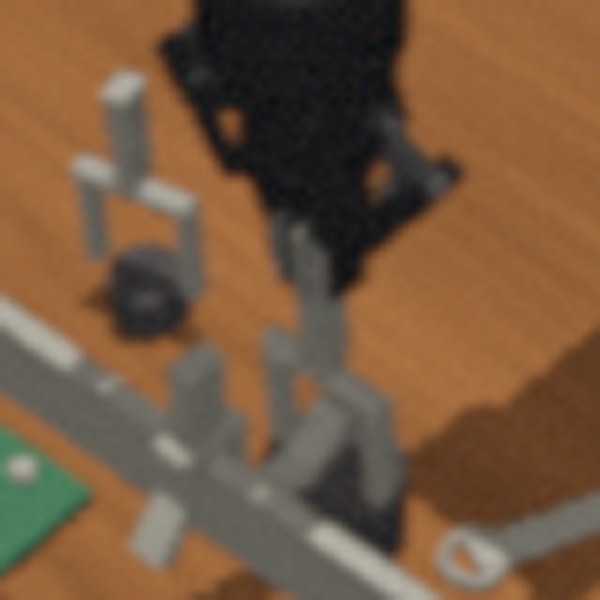

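Request:
servo_tool --plan '[[[-0.6,0,0,0,0,0],[-1.2,-0.1,0,0,0,0],[-1.8,-0.15,0,0,0,0],[-2.4,-0.18,0,0,0,0],[-2.4,-0.18,0,0,0,0]]]'

```text
time: 21.13
tool_pos: [0.5887, 0.0019, 0.2365]
tcp_rot: [-0.106, 3.139, -0.002]
wrist_force: [-0.5, 0.1, -7.5]
width: 0.126
```

Run:
```python
from h import *
st(); snap('side','s21'); snap('scene','sc21')
crop('s21',275,120,375,195,8,'s21b');crop('sc21',250,130,330,210,7.5,'sc21b')
```

```text
t 21.13 p [0.5887 0.0019 0.2365] yaw 3.88 zax [ 0.001 -0.001 -1.   ] F [-0.5  0.1 -7.5] w 10.7 q [-0.04  0.1   1.79 -0.    1.25 -1.68]
```

View pics/s21b.png

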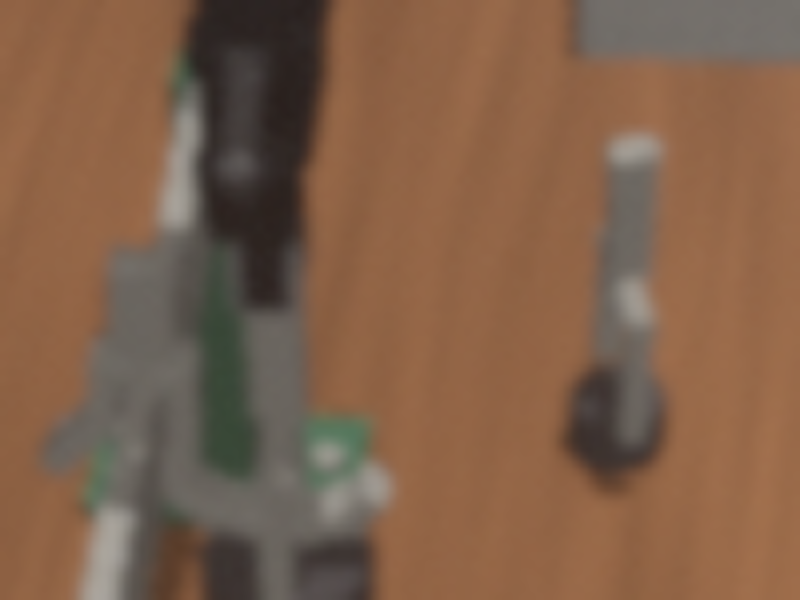

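View pics/sc21b.png

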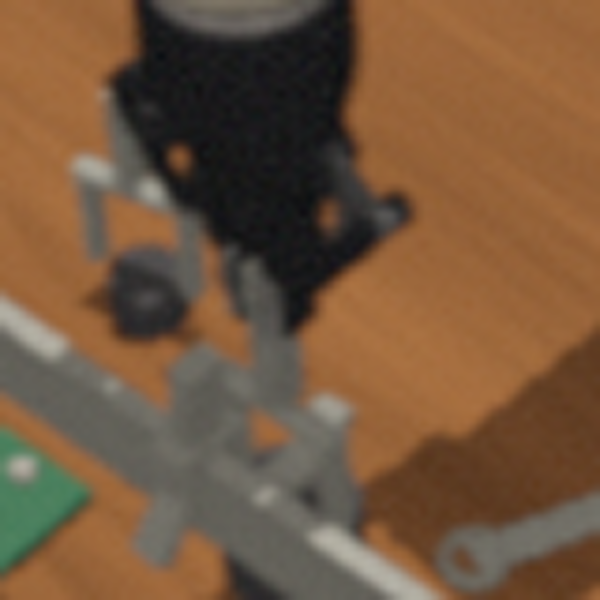

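Request:
servo_tool --plan '[[[0.2,0,0,0,0,0],[0.4,0,0.3,0,0,0],[0.4,0,0.8,0,0,0],[0.4,0,1.3,0,0,0],[0.4,0,1.8,0,0,0],[0.4,0,2.2,0,0,0],[0.4,0,2.2,0,0,0],[0.4,0,2.2,0,0,0]]]'

```text
time: 21.9
tool_pos: [0.5826, 0.0017, 0.2135]
tcp_rot: [0.106, -3.137, 0.002]
wrist_force: [-0.6, -0.4, -7.4]
width: 0.119
```

Run:
```python
from h import *
st(); snap('side','s22'); snap('scene','sc22')
crop('s22',275,120,375,195,8,'s22b');crop('sc22',250,130,330,210,7.5,'sc22b')
```

```text
t 21.9 p [0.5826 0.0017 0.2135] yaw 3.88 zax [-0.003 -0.001 -1.   ] F [-0.6 -0.4 -7.4] w 10.1 q [-0.04  0.1   1.82 -0.    1.22 -1.68]
```

View pics/s22b.png

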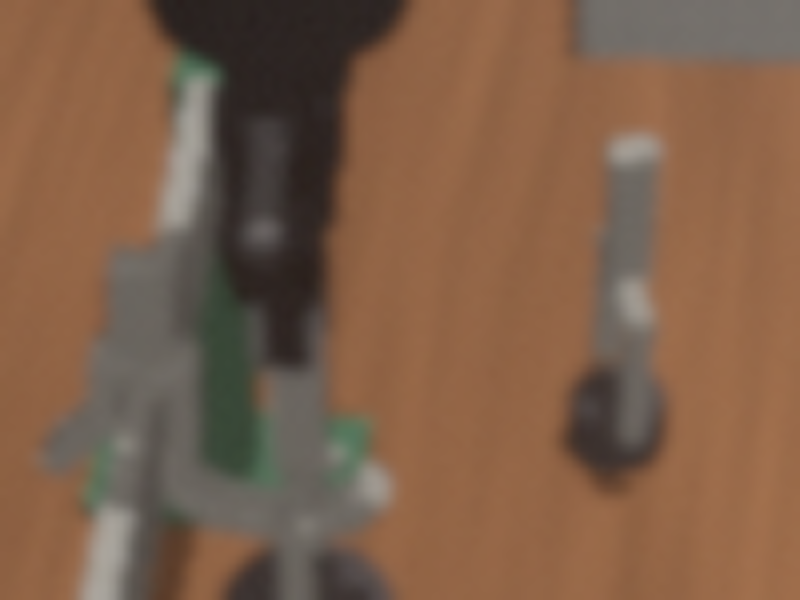

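View pics/sc22b.png

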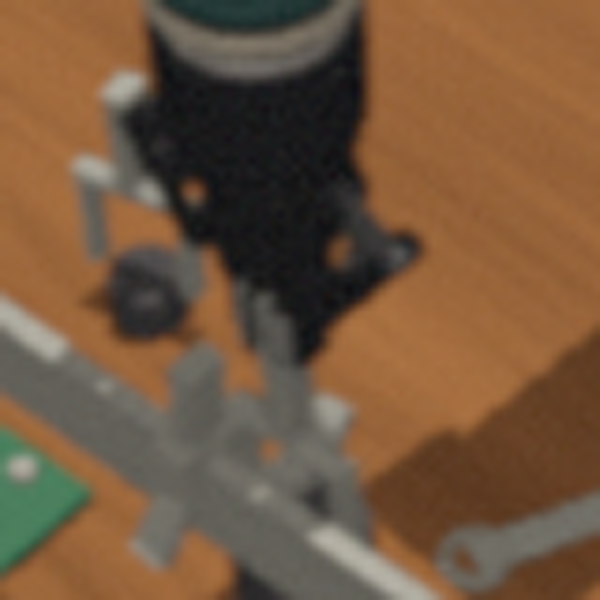

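Request:
servo_tool --plan '[[[0,0,0.1,0,0,0],[0,0,0.25,0,0,0],[0,0,0.4,0,0,0],[0,0,0.5,0,0,0],[0,0,0.5,0,0,0]]]'

```text
time: 22.42
tool_pos: [0.583, 0.0017, 0.2089]
tcp_rot: [0.106, -3.138, 0.002]
wrist_force: [-0.2, -0.7, -8.2]
width: 0.123
```

Run:
```python
from h import *
st()
```

```text
t 22.42 p [0.583  0.0017 0.2089] yaw 3.88 zax [-0.002 -0.001 -1.   ] F [-0.2 -0.7 -8.2] w 10.5 q [-0.04  0.11  1.83 -0.    1.21 -1.68]
```

Request:
servo_tool --plan '[[[0,0,0.1,0,0,0],[0,0,0.2,0,0,0],[0,0,0.3,0,0,0],[0,0,0.3,0,0,0]]]'

```text
time: 22.75
tool_pos: [0.5832, 0.0016, 0.206]
tcp_rot: [0.106, -3.138, 0.002]
wrist_force: [0.2, 0.1, -7.1]
width: 0.121
```

Run:
```python
from h import *
st()
```

```text
t 22.75 p [0.5832 0.0016 0.206 ] yaw 3.88 zax [-0.002 -0.001 -1.   ] F [ 0.2  0.1 -7.1] w 10.3 q [-0.04  0.11  1.83 -0.    1.2  -1.68]
```

Request:
servo_tool --plan '[[[0,0,0.1,0,0,0],[0,0,0.2,0,0,0],[0,0,0.3,0,0,0],[0,0,0.3,0,0,0]]]'

```text
time: 23.08
tool_pos: [0.5837, 0.0016, 0.2044]
tcp_rot: [0.106, -3.14, 0.002]
wrist_force: [-1.0, -0.5, 0.2]
width: 0.127
```

Run:
```python
from h import *
st()
```

```text
t 23.08 p [0.5837 0.0016 0.2044] yaw 3.88 zax [-0.    -0.001 -1.   ] F [-1.  -0.5  0.2] w 10.8 q [-0.04  0.11  1.83 -0.    1.2  -1.68]
```

Run:
```python
from h import *
st(); snap('side','s23'); snap('scene','sc23')
crop('s23',275,120,375,195,8,'s23b');crop('sc23',250,130,330,210,7.5,'sc23b')
```

```text
t 23.08 p [0.5837 0.0016 0.2044] yaw 3.88 zax [-0.    -0.001 -1.   ] F [-1.  -0.5  0.2] w 10.8 q [-0.04  0.11  1.83 -0.    1.2  -1.68]
```

View pics/s23b.png

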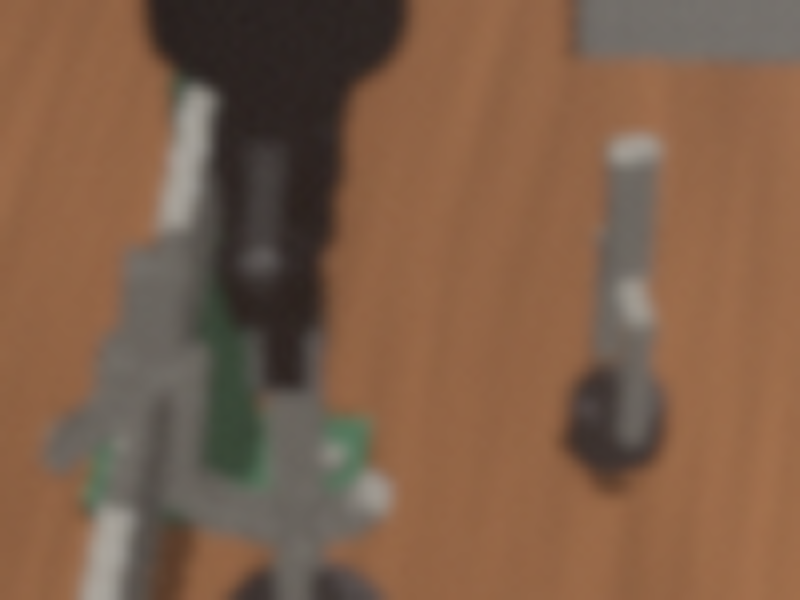

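View pics/sc23b.png

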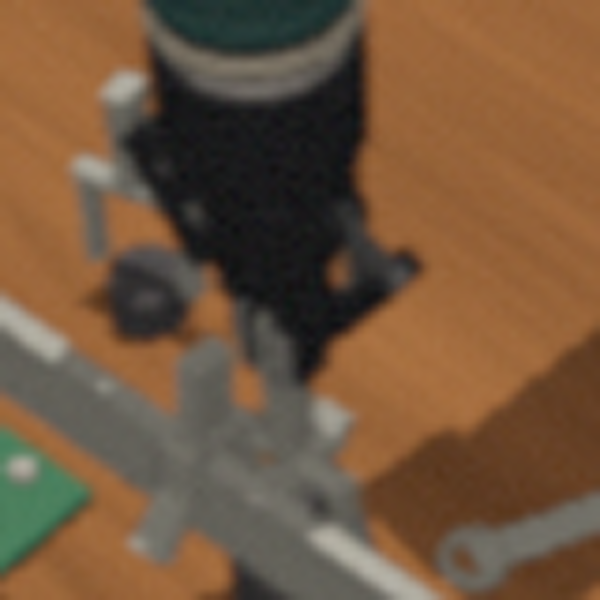

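Request:
servo_tool --plan '[[[0,0,0.05,0,0,0],[0,0,0.05,0,0,0],[0,0,0.05,0,0,0],[0,0,0.05,0,0,0],[0,0,0.05,0,0,0],[0,0,0.05,0,0,0]]]' --claw 4

```text
time: 23.68
tool_pos: [0.5838, 0.0016, 0.2038]
tcp_rot: [-0.106, 3.14, -0.002]
wrist_force: [-0.3, 0.7, 0.2]
width: 0.471
```

Run:
```python
from h import *
st(); snap('side','s24'); snap('wrist','w24')
crop('s24',275,120,375,195,8,'s24b')
```

```text
t 23.68 p [0.5838 0.0016 0.2038] yaw 3.88 zax [ 0.    -0.001 -1.   ] F [-0.3  0.7  0.2] w 40.0 q [-0.04  0.11  1.83 -0.    1.19 -1.68]
```

View pics/s24b.png

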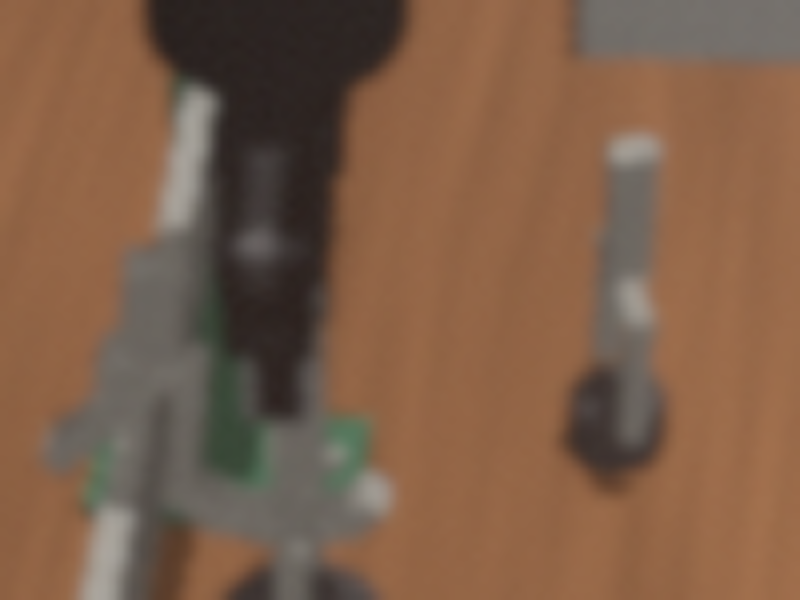

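View pics/w24.png

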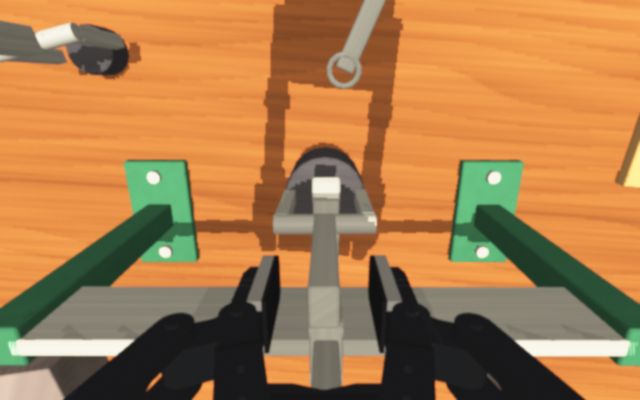

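Request:
servo_tool --plan '[[[0,0,-0.5,0,0,0],[0,0,-1.5,0,0,0],[0,0,-3,0,0,0],[0,0,-5,0,0,0],[0,0,-7.5,0,0,0],[1,0,-10,0,0,0],[4,0,-12,0,0,0],[7,0,-13,0,0,0],[10,0,-13,0,0,0],[12,0,-13,0,0,0],[12,0,-13,0,0,0],[12,0,-13,0,0,0]]]'

```text
time: 24.78
tool_pos: [0.4638, -0.0064, 0.3354]
tcp_rot: [-0.106, 3.136, -0.003]
wrist_force: [-0.2, -0.4, 0.4]
width: 0.47
```

Run:
```python
from h import *
st(); snap('side','s25'); snap('wrist','w25'); snap('scene','sc25')
crop('s25',265,120,365,195,8,'s25b'); crop('sc25',230,120,330,220,6,'sc25b'); snap('side','s26'); print(np.abs(cv2.imread('pics/s25.png').astype(int)-cv2.imread('pics/s26.png'))[110:200,250:370].max())
```

```text
t 24.78 p [ 0.4638 -0.0064  0.3354] yaw 3.87 zax [ 0.003 -0.002 -1.   ] F [-0.2 -0.4  0.4] w 40.0 q [-0.07 -0.2   1.89 -0.    1.44 -1.7 ]
23
```

View pics/s25b.png

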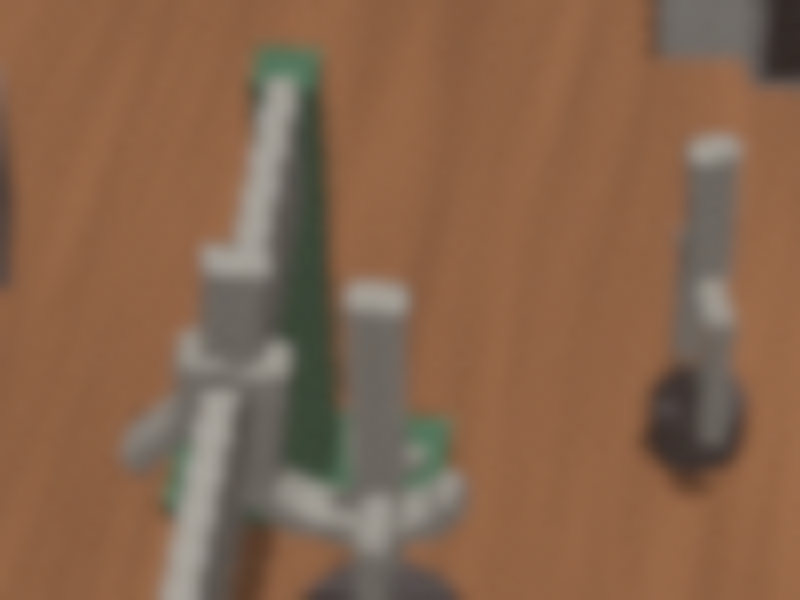

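View pics/sc25b.png

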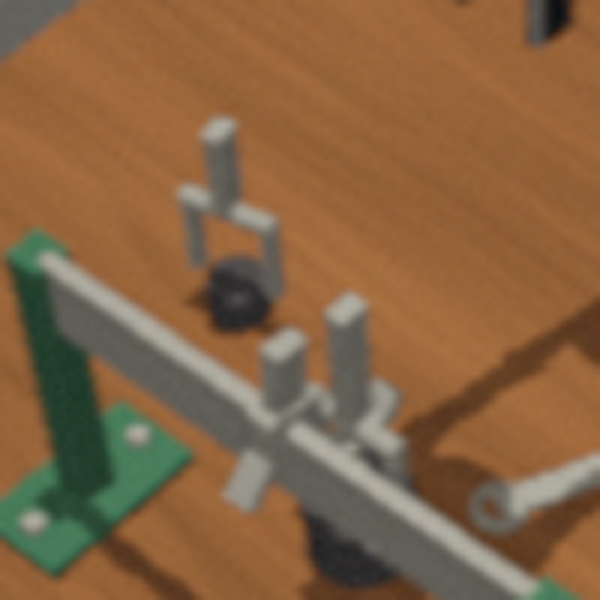

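View pics/w25.png

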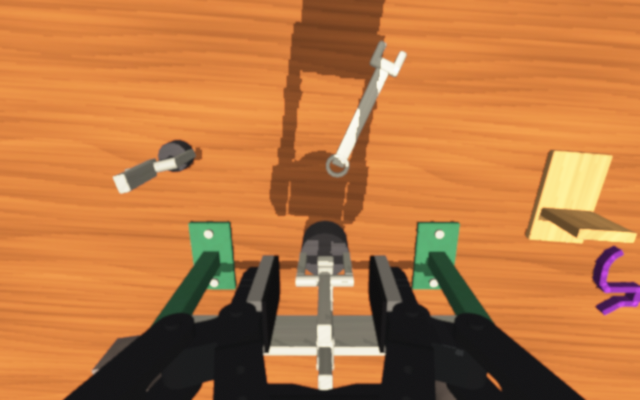

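Request:
servo_tool --plan '[[[0,0,0,0,0,0],[0,0,0,0,0,0],[0,0,0,0,0,0],[0,0,0,0,0,0],[0,0,0,0,0,0],[0,0,0,0,0,0],[0,0,0,0,0,0],[0,0,0,0,0,0],[0,0,0,0,0,0],[0,0,0,0,0,0],[0,0,0,0,0,0],[0,0,0,0,0,0]]]'

```text
time: 25.98
tool_pos: [0.4648, -0.0063, 0.3339]
tcp_rot: [-0.107, 3.14, -0.002]
wrist_force: [0.6, 0.3, 0.0]
width: 0.471
```

Run:
```python
from h import *
st(); snap('side','s27'); a=cv2.imread('pics/s25.png').astype(int)-cv2.imread('pics/s27.png'); print(np.abs(a)[130:200,280:330].mean(),np.abs(a)[250:330,100:180].mean())
crop('s27',265,120,365,195,8,'s27b')
p=tri(('s27',265+378/8,120+298/8),('sc25',230+348/6,120+310/6)); print('stem top',p)
```

```text
t 25.98 p [ 0.4648 -0.0063  0.3339] yaw 3.89 zax [ 0.    -0.001 -1.   ] F [0.6 0.3 0. ] w 40.0 q [-0.07 -0.19  1.89 -0.    1.44 -1.7 ]
0.5463809523809524 0.4657291666666667
stem top (array([ 5.79461872e-01, -3.83628624e-04,  2.29831426e-01]), [0.2988568493123803, 0.2602634942794307])
```

View pics/s27b.png

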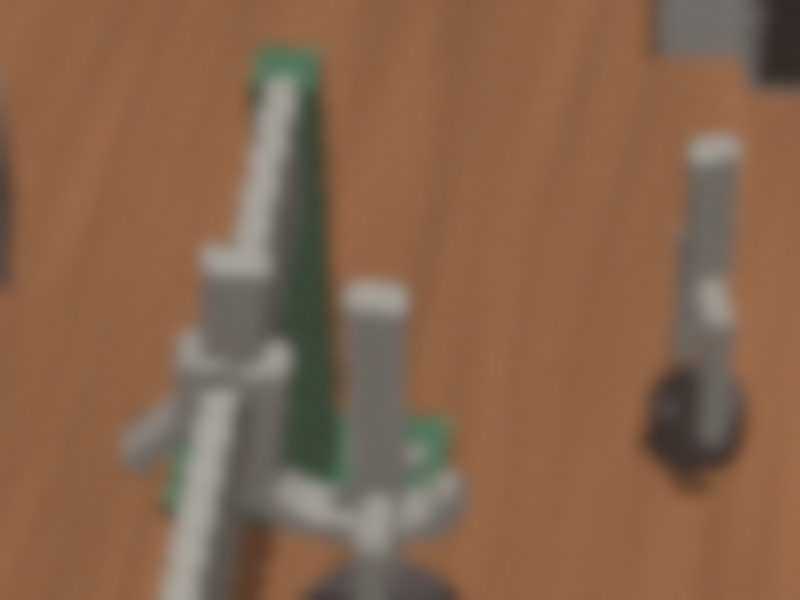

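The hook and weight are still. The weight's stem top is about 0.23 m up, so its underside clears the bench by about 45 mm. Handing in.

```bash
python3 -c "
from workcell import finish_job
print(finish_job())"
```

```text
the job is handed in; nothing more can be done
None
```

The bare steel S-hook hangs by its upper curl near the middle of the rail. The bigger weight hangs by its eye in the hook's lower curl. I handed the job in at about 26 s with the gripper open and clear of everything.

- **One mishap:** my first attempt to lower the hook landed it on the rail. The wrist force reached 57 N at the end of that move, against the 120 N limit; I have no reading of its peak. The hook also slipped about 10° in the grip. I lifted it, measured the tilt, tilted the tool to compensate and shifted the entry point. The second descent met only about 9 N, when the hook seated.
- **Weight:** the eye went over the hook's tip without contact. The wrist force fell from about 8 N to 0 when the hook took the load, and only then did I let go.
- **Last checks:**
  - Side-camera pictures 1.2 s apart showed only camera noise around the hook and weight.
  - The weight's underside is 44 to 49 mm above the bench. The cameras gave 44 mm, though they tend to read heights a few mm low; the arm's position at release gave 49 mm.
  - I did not touch the smaller weight, and it looks the same in the pictures.
- **Disagreement:** the three cameras differed by up to about 6 mm on where the rail is. That probably contributed to the first bad descent.

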